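# Open the printer control base and unlock it with the square key

### The job

Take the orange bracket off the open slideway of the printer's control base and stand it on top of the closed cover at the other end. Lift the green hatch up off its recessed seat and slide it along its channels, all the way onto the cleared slideway; then take the red-handled square key out of its stand, push it fully down into the square brass socket that the hatch covered, turn it clockwise (seen from above) as far as it goes, and leave it standing in the socket. Leave everything else on the bench where it is.

Things in the scene. Friction and masses are not known exactly. Their poses are not given: they have to be found in the camera images.
- base: Fixed dark box 150 (x) by 357 (y) by 90 mm high; origin: centre of underside. Three 115 mm bays along y: hatch seat in the middle, open slideway at one end, closed cover at the other (either way round). Aluminium lips along both long sides (108 mm apart, top 90 mm high) overhang the hatch's edges, so it cannot come out upwards. Under the hatch: a bay about 104 mm square, socket at its centre.
- seat (a point): Centre of the hatch's seat on its ledges, 62 mm above the bench; axes as the base. The recess is 134 (x) by 104 mm (y), 8 mm deep: sills on its two y sides reach up to 70 mm, level with the hatch's top, so the seated hatch cannot slide. Raise it more than 8 mm to pass a sill; the lips stop it at 16 mm (aim at 12 mm).
- hatch: Green hatch plate, 130 mm (its x) by 100 mm (its y, the sliding direction), 8 mm thick, about 0.25 kg, loose; origin at the centre of its underside. It starts seated with its axes along those of the base (within 1 mm). A black bridge handle stands on it.
- hatch_grip (a point): Centre of the handle's bar, 48 mm above the hatch's underside (40 mm above its top). The bar lies along the hatch's x, is 76 mm long, 12 mm wide and 12 mm high, on posts at its two ends; 34 mm free below it.
- slideway: Open slideway bay of the base, fixed, 150 mm by 115 mm, grey flat deck at 69 mm, channel walls 137 mm apart with lips over them (underside 87 mm). Origin at the bench below its centre, axes as the base; it lies 115 mm from the base's origin, towards +y or -y of the base.
- park (a point): Centre of the slideway's deck, 69 mm above the bench: the hatch's origin belongs here when the hatch is slid open. It can go 7 to 10 mm farther before it meets the end wall.
- cover: Closed supply cover at the other end of the base, fixed, dark with slots, 150 mm by 115 mm, top at 90 mm; origin at the bench below its centre. The hatch cannot slide this way. Its flat top is free: the bracket is put here.
- socket (a point): Centre of the mouth of the square socket, 38 mm above the bench (32 mm below deck level) at the middle of the base; axes as the base. The hole is 22.4 mm square, 24 mm deep, with a 3 mm chamfer, in a brass block 48 mm square that turns.
- lock (a joint): Angle of the brass socket block, rad: 0 = its sides lie along the base's axes, grows clockwise seen from above, stop at 1.3. It starts between 0 and 0.3. It turns against light friction (0.1 N m) and stays where it is left. The key has about 0.12 rad of play in the socket either way.
- key: Loose square key, about 0.2 kg, upright in its stand: steel shank 20 mm square, 98 mm long (lowest 4 mm narrowed to 15 mm), under a red crossbar. Origin: centre of its foot; z up the shank, x along the crossbar, shank sides along x and y. Foot starts 20 mm above the bench, 40 mm deep in the stand. Fits the socket in any of four quarter turns; fully in, its foot is 24 mm below the mouth.
- key_grip (a point): Centre of the key's red crossbar, 106 mm above its foot. The crossbar is 66 mm long (key's x), 12 mm wide (key's y), 16 mm high.
- key_stand: Green block 75 mm square, 60 mm high, fixed; holds the key in a square hole of 22.4 mm, 40 mm deep. Origin at the centre of its underside. It stands to the left or right of the base.
- driver_stand: The same green block on the other side of the base, holding the driver.
- driver: Not to be used: loose driver with a round dark shank (19 mm) and black crossbar, same size as the key, upright in the other stand; origin at its foot.
- bottle: Bystander: loose white bottle with blue cap, 64 mm wide, 150 mm tall, origin at the centre of its base.
- motor: Bystander: loose stepper motor, 42 mm square, 66 mm tall with its shaft, origin at the centre of its underside.
- bracket: Loose orange printed bracket standing on the slideway, about 0.08 kg: foot 60 mm (its x) by 40 mm (its y), 6 mm thick, with an upright rib along its x, 60 mm long, 10 mm thick, up to 50 mm above its underside. Origin: centre of its underside. It starts within about 12 mm of the slideway's centre and must go on top of the cover.
- bracket_grip (a point): Centre line of the bracket's rib, 40 mm above its underside.
- jar: Bystander: loose amber jar with black lid, 56 mm wide, 60 mm tall, origin at the centre of its base.
- scraper: Bystander: loose scraper lying on the bench between the robot and the base, 190 mm long, handle to its -x; origin at the middle of its underside.
- fan: Bystander: loose black fan lying flat, 60 mm square, 25 mm high, origin at the centre of its underside.
Not all that is in view belongs to the job. Leave any purple look-alike of the key alone.

How it is judged:
By the outcome, as a careful person would: the job done as asked, in the order asked, and still so for the second after the job is handed in, with the robot touching nothing.
It also fails if it takes over 72 s, if anything falls off the work surface, if the arm or the gripper's body presses on something with over 40 N, if the wrist force passes 120 N, or if a joint passes its speed limit or range.

### The arm

A 6-joint arm with a two-finger parallel gripper is mounted at the origin on the work surface. World frame = base frame: x ahead of the robot, y to its left, z up, the work surface at z = 0. Lengths are in m, angles in rad, forces in N, time in s.
With the tool pointing down it reaches from about 0.275 to 0.85 m from the base axis. Payload 19 kg.
Tool frame: the origin (TCP) lies on the centre line of the jaws, within the pads' length; the fingertips stand env.finger_overhang ahead of it and the grasp point (between the pads) lies 11 mm behind it (env.finger_overhang is the distance from the TCP to the fingertips, in m); z points along the fingers, y is the direction in which the jaws open and shut (so a half turn about z gives the same grasp; the last joint's range is limited). The gripper opens to 85 mm and grips with 20 to 120 N. Pads are 22 mm wide; open, the fingers measure 114 mm over their backs; the gripper's body (76 mm by 85 mm) begins 54 mm behind the grasp point. The pads swing forward as they close: fully open they stand 13 mm farther back than shut.
Start: joints at [1.066, 0.15, 1.437, -0, 1.554, -0.134], TCP at [0.208, 0.536, 0.239] pointing down, gripper open.
Joint ranges: [-2.8, 2.8], [-0.68, 2.1], [0.12, 2.68], [-1.39, 4.53], [0.16, 2.79], [-2.81, 2.81]. Speed limits (rad/s): [1.89, 1.89, 2.22, 3.01, 3.01, 3.01].

### API

Orientations are given as a unit quaternion [x, y, z, w].
In Python, from rig import sensors, eyes, ticket, outline_of, mark_of, env gives the robot as it stands. The module is installed in compiled form; this text tells all that it offers.
- The arm moves only by the tool move_arm, never from a script. Its argument "series" is a list of rows, each an object of numbers: "dx", "dy", "dz": the shift along the tool's x, y, z in mm; "yaw": the turn about the tool's z in rad; "grip": the opening, from 0 (shut) to 1 (fully open). A call has 1 to 5 rows; each row shifts and turns the commanded pose from where the row before left it, along the tool's axes as they then stand; what a row does not reach is not made up. A row lasts 1/12 s, in which the tool goes at most 41.7 mm and 7.16 degrees, less where a joint would pass 70% of its speed; a pose out of reach is approached as far as the arm can. A call with a gripper value outside its range is refused whole. The fingers move at their own pace and stop on an object; the grip force is fixed at half the most. Time passes only in rows, so rows that do not move let the fingers close. It gives the time, the measured TCP pose, the force and the opening at its end, in the units of the state.
- sensors.get_state(): the state, without advancing time (a new reading comes with each control period).
- eyes.capture(name): name is "scene" or "top"; returns the picture (480x640x3 uint8, red, green, blue); there is no depth.
- eyes.camera_model(name): a dict with "mtx" (3x3 intrinsics, pixels), "origin" and "orientation" of the camera in the world. Camera axes: x right, y up, looking along -z (the intrinsics and any distortion apply to the point x, -y, -z); pixel columns grow to the right and rows downward; lengths in m; the calibration is good to about 2 mm. A picture is of the moment at which its call begins. camera_model takes no time and is no camera call.
- ticket.hand_in(): hands the job in, once; it reports no verdict.
Trained networks look in the newest picture that a camera, given by its name, has taken for a name from the list of things; names that differ only in an ending like _2 or _b are one class to them, and where a whole thing is asked for, a point or a joint stands for the part that bears it (a point fixed in the world has none). Each returns a list of dicts, best first, with "p" (0 to 1); they miss things now and then, are a little off and sometimes report something else, mostly with a low value. They report only what shows in the picture. A call takes as long as a camera call. They do not tell look-alikes from the thing itself.
- outline_of(camera, query): "mask" (480x640 bool, what is visible of it) and "extent" ([left, top, right, bottom] in pixels, round what is visible of it).
- mark_of(camera, query): "pixel" ([column, row] in pixels: a listed point, or the origin of a listed thing).
The state is a dict: "clock": time; "joint_positions": joint angles; "qvel": joint speeds; "tau": joint torques, N m; "ee_pos": TCP position; "tool_rot": TCP orientation; "contact_force": force on the tool from outside, world axes, zero at the start; "ft_torque": the same for the moment, N m; "width": opening from 0.0 (shut) to 1.0 (fully open).
Only numpy, scipy, OpenCV 4.12 (cv2) and the standard library are available. Lean on these libraries where they do the work, as an engineer would, in place of code of your own. Each camera call takes 0.05 s, during which the arm holds its last target.

## Working session

There is one attempt and no reset: what is moved stays moved. The work goes in short steps, Python scripts to look and compute and a tool call to move; the robot and the scene stay as the last step left them, time stands still between calls to the robot, and variables do not carry over. Pictures are saved under pics/ and viewed, and the job is handed in when it is done.

Besides the shell and the picture viewer there is one more tool, called after "Call:" in YAML: its name, and indented under it one key for each argument. move_arm: Moves the arm, as the interface text tells. Its arguments: {"type":"object","properties":{"series":{"type":"array","items":{"type":"object","properties":{"dx":{"type":"number"},"dy":{"type":"number"},"dz":{"type":"number"},"yaw":{"type":"number"},"grip":{"type":"number"}}}}},"required":["series"]}

```bash
mkdir -p pics
cat > h.py <<'E'
import numpy as np,cv2
from scipy.spatial.transform import Rotation as R
from rig import sensors, eyes, ticket, outline_of, mark_of, env
def save(im,n): cv2.imwrite('pics/'+n,im[:,:,::-1])
def ray(cam,px):
    m=eyes.camera_model(cam);K=np.array(m['mtx']);o=np.array(m['origin'])
    q=np.array(m['orientation'])
    r=R.from_quat(q) if q.size==4 else R.from_matrix(q)
    d=np.linalg.inv(K)@np.array([px[0],px[1],1.]);d=np.array([d[0],-d[1],-d[2]])
    return o,r.apply(d)
def at(cam,px,z):
    o,d=ray(cam,px);return o+d*(z-o[2])/d[2]
def proj(cam,p):
    m=eyes.camera_model(cam);K=np.array(m['mtx']);o=np.array(m['origin']);q=np.array(m['orientation'])
    r=R.from_quat(q) if q.size==4 else R.from_matrix(q)
    c=r.inv().apply(np.atleast_2d(p)-o);c=c*[1,-1,-1];u=(K@c.T).T
    return u[:,:2]/u[:,2:]
def st():
    s=sensors.get_state();print('t',round(s['clock'],3),'tcp',np.round(s['ee_pos'],4),'R',np.round(R.from_quat(s['tool_rot']).as_matrix(),3).tolist(),'F',np.round(s['contact_force'],1),'w',round(float(s['width']),3),'q',np.round(s['joint_positions'],3))
    return s
E
python3 - <<'E'
from h import *
st();print(env.finger_overhang)
for c in('scene','top'):
    save(eyes.capture(c),c+'0.png');print(c,eyes.camera_model(c))
E
```

```text
t 0.0 tcp [0.2082 0.5357 0.2387] R [[-0.932, 0.362, -0.001], [0.362, 0.932, -0.001], [0.0, -0.001, -1.0]] F [-0.1  0.6  1. ] w 1.0 q [ 1.066  0.151  1.438 -0.     1.554 -0.134]
0.008
scene {'mtx': array([[551.79435709,   0.        , 308.34403233],
       [  0.        , 551.79435709, 243.9649916 ],
       [  0.        ,   0.        ,   1.        ]]), 'origin': array([1.2687286 , 0.39197224, 0.95771639]), 'orientation': array([0.19506997, 0.33647312, 0.78344153, 0.48471942])}
top {'mtx': array([[461.41299752,   0.        , 328.9438281 ],
       [  0.        , 461.41299752, 237.56991729],
       [  0.        ,   0.        ,   1.        ]]), 'origin': array([4.43442920e-01, 1.23023877e-03, 1.32657329e+00]), 'orientation': array([ 0.02815789, -0.01835473, -0.70095783,  0.71241024])}
```

View pics/scene0.png

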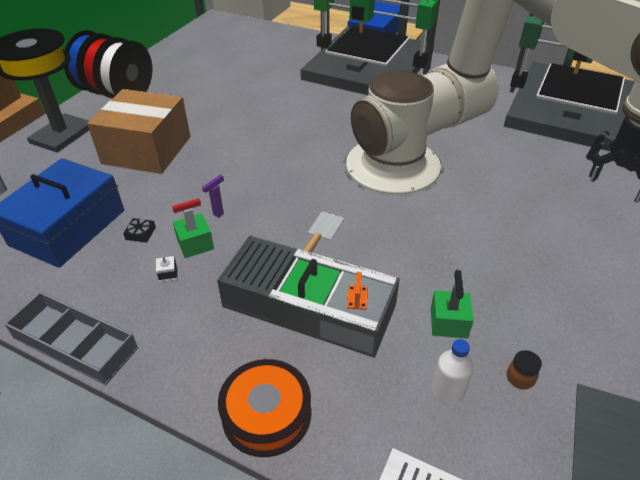

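View pics/top0.png

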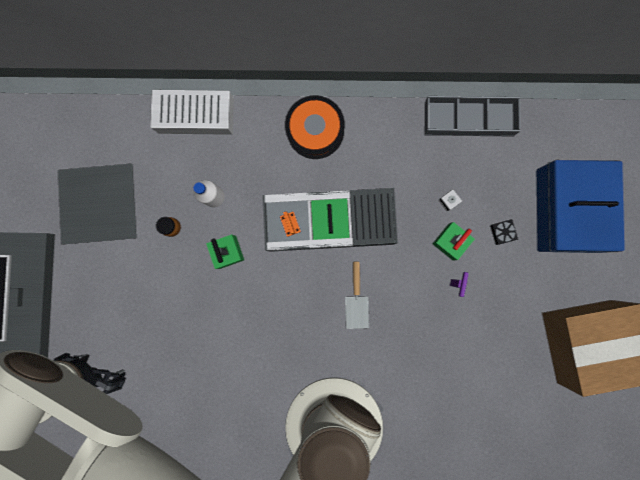

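The scene picture shows the base at about (310,290), with its cover at the left end and the slideway with the bracket at the right (357,292). The red key is in its green stand at (190,225), the purple look-alike at (214,195), and the black driver at (455,300). In the top picture the key's red bar is at (463,238) and the purple one at (461,284).

Run:
```python
from h import *
ims={c:eyes.capture(c) for c in('scene','top')}
Z=dict(base=0,bracket=.069,bracket_grip=.109,hatch=.062,hatch_grip=.110,key_grip=.126,key_stand=0,key=.02,park=.069,seat=.062,cover=0,slideway=0,driver_stand=0)
for n,z in Z.items():
    o=[]
    for c in ims:
        r=mark_of(c,n)[:2]
        o.append((c,[(np.round(x['pixel'],1).tolist(),round(x['p'],2),np.round(at(c,x['pixel'],z)[:2],4).tolist()) for x in r]))
    print(n,o)
for c,(x0,y0,x1,y1),k in (('top',(250,170,410,270),5),('top',(420,180,530,310),5),('scene',(140,150,300,270),5)):
    pass
a=cv2.resize(ims['top'][175:265,250:410],None,fx=5,fy=5,interpolation=3);save(a,'tb.png')
a=cv2.resize(ims['top'][180:300,420:530],None,fx=5,fy=5,interpolation=3);save(a,'tk.png')
st()
```

```text
base [('scene', [([308.7, 306.7], 0.92, [0.5793, 0.0194])]), ('top', [([328.5, 218.1], 0.48, [0.5871, 0.0226])])]
bracket [('scene', [([356.4, 299.7], 0.61, [0.5685, 0.1272])]), ('top', [([290.3, 227.3], 0.69, [0.5527, 0.1257])])]
bracket_grip [('scene', [([357.2, 281.5], 0.65, [0.5547, 0.1213])]), ('top', [([288.7, 223.2], 0.75, [0.5601, 0.1262]), ([333.6, 218.8], 0.43, [0.5736, 0.0073])])]
hatch [('scene', [([305.9, 285.1], 0.88, [0.5732, 0.0109])]), ('top', [([331.0, 219.8], 0.69, [0.5757, 0.0146])])]
hatch_grip [('scene', [([307.1, 271.2], 0.98, [0.5748, 0.0158]), ([358.1, 321.1], 0.73, [0.6485, 0.1636])]), ('top', [([333.4, 215.6], 0.77, [0.582, 0.0079])])]
key_grip [('scene', [([182.2, 204.6], 0.82, [0.5262, -0.3383]), ([213.0, 183.9], 0.69, [0.4291, -0.317])]), ('top', [([465.3, 285.2], 0.71, [0.4048, -0.3353]), ([327.3, 219.3], 0.61, [0.5702, 0.0236])])]
key_stand [('scene', [([196.5, 245.2], 0.71, [0.5267, -0.3219])]), ('top', [([448.0, 239.5], 0.81, [0.5305, -0.3215]), ([330.1, 216.3], 0.53, [0.5924, 0.018])])]
key [('scene', [([194.6, 240.8], 0.96, [0.5314, -0.3203]), ([219.4, 214.2], 0.77, [0.4211, -0.3205])]), ('top', [([451.5, 240.8], 0.6, [0.5257, -0.3265]), ([451.8, 283.7], 0.58, [0.405, -0.3272])])]
park [('scene', [([358.3, 300.1], 0.79, [0.5678, 0.1312])]), ('top', [([286.5, 222.4], 0.92, [0.566, 0.1364])])]
seat [('scene', [([356.8, 282.0], 0.28, [0.5169, 0.1061])]), ('top', [])]
cover [('scene', [([263.2, 292.5], 0.67, [0.5879, -0.093])]), ('top', [([367.4, 221.9], 0.69, [0.5777, -0.0898])])]
slideway [('scene', [([357.6, 322.1], 0.8, [0.5709, 0.1341])]), ('top', [([287.9, 225.1], 0.89, [0.5649, 0.1396])])]
driver_stand [('scene', [([450.4, 321.8], 0.75, [0.4822, 0.3134])]), ('top', [([228.2, 254.1], 0.89, [0.4784, 0.31])])]
t 1.5 tcp [0.2083 0.5359 0.2393] R [[-0.932, 0.362, -0.0], [0.362, 0.932, -0.0], [0.0, -0.0, -1.0]] F [-0.3  0.1  0.6] w 1.001 q [ 1.066  0.151  1.437  0.     1.554 -0.134]
```

View pics/tb.png

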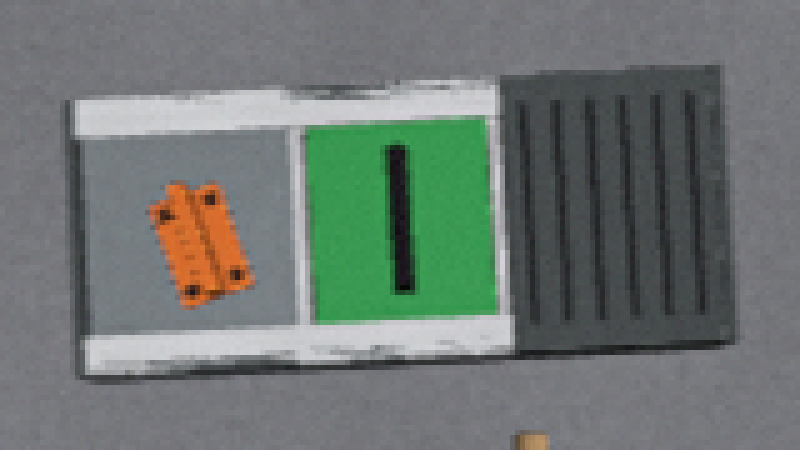

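View pics/tk.png

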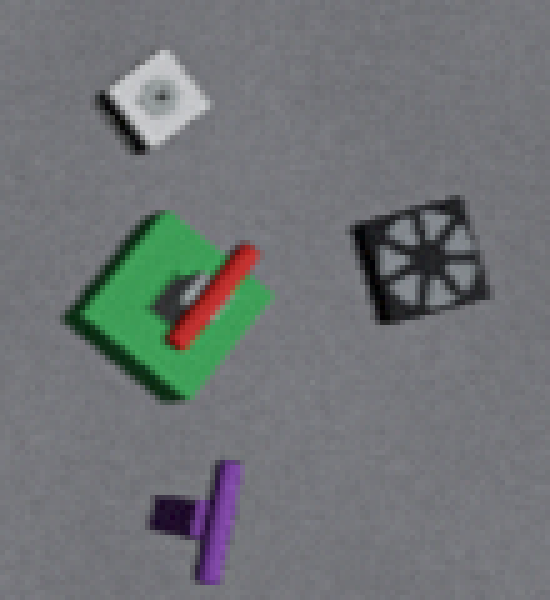

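The enlarged crop shows two candidates. The bar at top (463,238) is red, on a grey steel shank in the green stand, so that is the key. The one at (464,284) is purple and stands free, so it is the look-alike and stays where it is. Next I fit poses precisely.

Run:
```python
from h import *
T=cv2.imread('pics/top0.png')[:,:,::-1].astype(int);S=cv2.imread('pics/scene0.png')[:,:,::-1].astype(int)
r,g,b=T[...,0],T[...,1],T[...,2]
cr=np.array([[75,100],[720,67],[733,343],[82,378]])/5+[250,175]-.4
for p in cr: print('corner',p,np.round(at('top',p,.09),4))
def blob(m,box,cam,z,name):
    mm=np.zeros(m.shape,np.uint8);x0,y0,x1,y1=box;mm[y0:y1,x0:x1]=m[y0:y1,x0:x1]
    n,l,s,c=cv2.connectedComponentsWithStats(mm);i=1+np.argmax(s[1:,4]);mm=(l==i)
    ys,xs=np.nonzero(mm);P=np.array([at(cam,(x,y),z)[:2] for x,y in zip(xs,ys)])
    (cc,sz,an)=cv2.minAreaRect(P.astype(np.float32)*1000)
    ctr=P.mean(0);w,v=np.linalg.eigh(np.cov((P-ctr).T));d=v[:,1]
    print(name,cam,'n',len(P),'mean',np.round(ctr,4),'rect',np.round(cc,1),np.round(sz,1),round(an,1),'major',np.round(np.degrees(np.arctan2(d[1],d[0])),2))
blob((r<50)&(g<60)&(b<60),(318,198,340,240),'top',.116,'bar')
blob((g>r+60)&(g>b+40),(308,195,352,243),'top',.070,'green')
blob((r>150)&(g<90)&(b<90),(430,215,490,260),'top',.134,'key')
blob((r>150)&(g>60)&(b<90),(270,200,310,245),'top',.080,'brk')
r,g,b=S[...,0],S[...,1],S[...,2]
blob((r>150)&(g<70)&(b<70),(160,190,215,220),'scene',.126,'key')
blob((g>r+60)&(g>b+40),(160,190,230,260),'scene',.06,'kstand')
r,g,b=T[...,0],T[...,1],T[...,2]
blob((g>r+60)&(g>b+40),(430,215,490,265),'top',.06,'kstand')
SS=cv2.imread('pics/scene0.png')
cv2.imwrite('pics/sb.png',cv2.resize(SS[225:355,215:405],None,fx=4,fy=4,interpolation=3))
cv2.imwrite('pics/sk.png',cv2.resize(SS[165:285,140:260],None,fx=4,fy=4,interpolation=3))
```

```text
corner [264.6 194.6] [0.6386 0.1952 0.09  ]
corner [393.6 188. ] [ 0.6616 -0.1533  0.09  ]
corner [396.2 243.2] [ 0.5125 -0.1613  0.09  ]
corner [266.  250.2] [0.4881 0.1876 0.09  ]
bar top n 96 mean [0.5735 0.0178] rect [574.8  18. ] [74.7  9. ] 4.5 major -175.51
green top n 1264 mean [0.5776 0.0181] rect [578.   18.2] [107.3  97.7] 4.1 major -175.32
key top n 85 mean [ 0.5241 -0.3271] rect [ 523.8 -327.1] [ 8.8 63. ] 51.8 major 141.52
brk top n 288 mean [0.5635 0.1266] rect [565.  127.3] [65.6 39. ] 21.1 major -157.54
key scene n 68 mean [ 0.5183 -0.334 ] rect [ 518.2 -333.9] [ 8.7 63.3] 51.2 major 141.48
kstand scene n 541 mean [ 0.529  -0.3246] rect [ 526.  -327.4] [76.9 77.1] 51.3 major 138.23
kstand top n 562 mean [ 0.5239 -0.3222] rect [ 524.3 -325.7] [74.8 75.2] 51.3 major -156.61
```

```bash
sleep 1
```

```text
(no output)
```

View pics/sb.png

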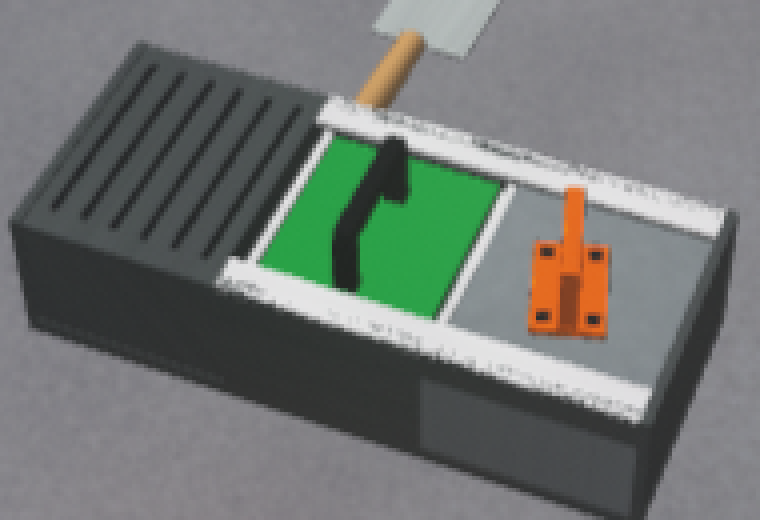

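View pics/sk.png

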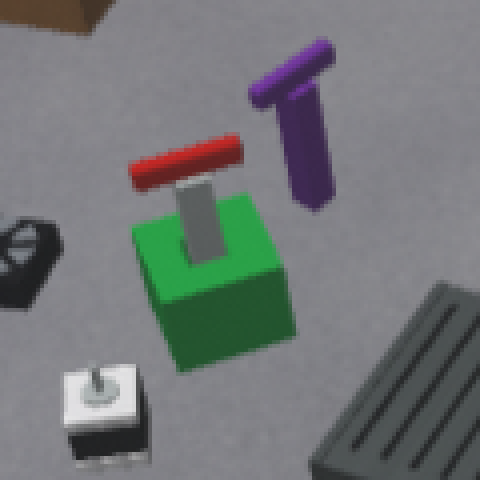

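```bash
cat > fit.py <<'E'
from h import *
from scipy.optimize import least_squares
sc=np.array([[140,42],[12,228],[735,210],[648,425],[30,328],[640,520]])/4+[215,225]-.4
sl=np.array([[-75,-178.5,90],[75,-178.5,90],[-75,178.5,90],[75,178.5,90],[75,-178.5,0],[75,178.5,0]])/1000
tc=np.array([[70,100],[720,67],[735,343],[82,378]])/5+[250,175]-.4
tl=np.array([[75,178.5,90],[75,-178.5,90],[-75,-178.5,90],[-75,178.5,90]])/1000
def W(p,l):
    c,s=np.cos(p[2]),np.sin(p[2]);return np.c_[p[0]+c*l[:,0]-s*l[:,1],p[1]+s*l[:,0]+c*l[:,1],l[:,2]]
def f(p,sel): 
    o=[]
    if 's' in sel:o.append((proj('scene',W(p,sl))-sc).ravel())
    if 't' in sel:o.append((proj('top',W(p,tl))-tc).ravel())
    return np.concatenate(o)
for sel in('s','t','st'):
    r=least_squares(f,[.575,.017,.07],args=(sel,));print(sel,np.round(r.x,4),np.degrees(r.x[2]).round(2),np.round(r.fun,1))
p=r.x
for n,rr,k,lo in(('top',(250,170,410,270),5,0),('scene',(215,225,405,355),4,0)):
    im=cv2.imread(f'pics/{n}0.png');x0,y0,x1,y1=rr
    a=cv2.resize(im[y0:y1,x0:x1],None,fx=k,fy=k,interpolation=3)
    def poly(l,c):
        q=(proj(n,W(p,np.array(l)/1000))-[x0,y0]+.4)*k
        cv2.polylines(a,[np.round(q).astype(int)],True,c,1)
    poly([[75,178.5,90],[75,-178.5,90],[-75,-178.5,90],[-75,178.5,90]],(0,0,255))
    poly([[54,50,70],[54,-50,70],[-54,-50,70],[-54,50,70]],(255,0,255))
    poly([[38,6,116],[38,-6,116],[-38,-6,116],[-38,6,116]],(0,255,255))
    cv2.imwrite(f'pics/ov_{n}.png',a)
E
python3 fit.py
```

```text
s [0.5763 0.0173 0.0781] 4.48 [-1.1 -0.4 -1.2 -1.7  0.7 -0.4  1.2 -0.8 -0.2  0.3  0.2  2.1]
t [0.5752 0.0175 0.0672] 3.85 [-1.   0.2  0.9 -0.1  1.2  0.1 -1.1 -0.1]
st [0.5759 0.0173 0.0739] 4.24 [-0.7 -0.7 -1.  -2.1  0.9 -0.2  1.  -0.7 -0.  -0.1  0.1  2.2 -1.1  0.4
  0.7 -0.8  1.4 -0.6 -0.8  0.1]
```

View pics/ov_top.png

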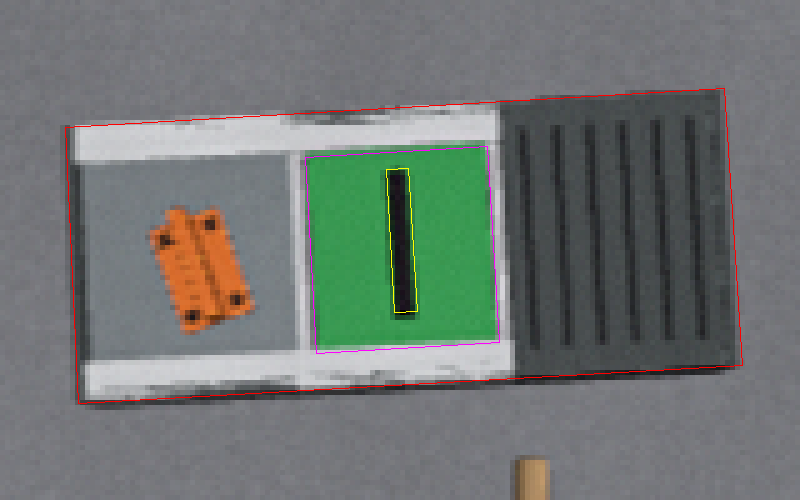

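View pics/ov_scene.png

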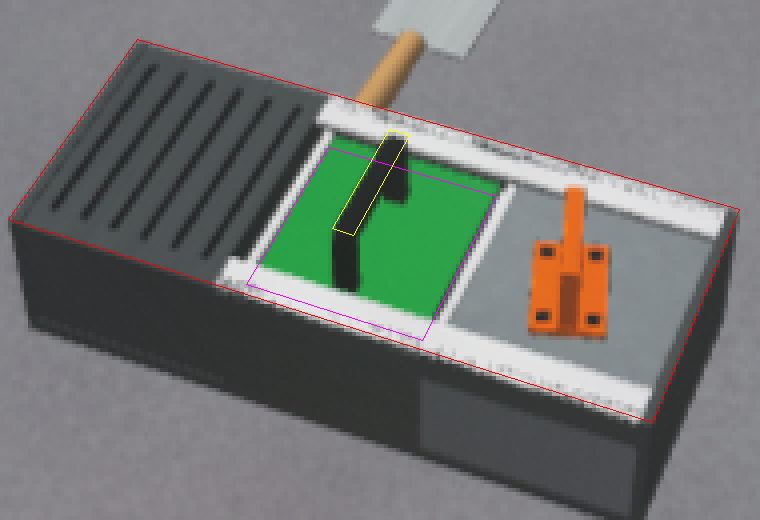

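```bash
cat >> h.py <<'E'
def plan(tgt,jaw,n):
    """rows to go from now to TCP tgt with jaw (tool y) angle deg"""
    s=sensors.get_state();M=R.from_quat(s['tool_rot']).as_matrix();p=np.array(s['ee_pos'])
    a=np.degrees(np.arctan2(M[1,1],M[0,1]));da=(jaw-a+180)%360-180
    d=(np.array(tgt)-p)*1000;print('now',np.round(p,4),'jaw',round(a,2),'d',np.round(d,1),'da',round(da,2),'dist',np.linalg.norm(d).round(1))
    for i in range(n):
        b=np.radians(a+da*i/n);y=np.array([np.cos(b),np.sin(b)]);x=np.array([-y[1],y[0]])
        e=d/n;print(dict(dx=round(float(e[:2]@x),1),dy=round(float(e[:2]@y),1),dz=round(float(-e[2]),1),yaw=round(float(-np.radians(da/n)),4)))
E
python3 - <<'E'
from h import *
t=np.array([[165,215],[210,198],[192,290],[237,273]])/5+[250,175]-.4
s=np.array([[547,253],[596,254],[543,316],[594,318]])/4+[215,225]-.4
for c,p in(('top',t),('scene',s)):
    P=np.array([at(c,q,.075)[:2] for q in p]);print(c,P.mean(0).round(4),[np.degrees(np.arctan2(*(P[a]-P[b])[::-1])).round(1) for a,b in((0,2),(1,3))])
s=np.array([[575,188],[570,273]])/4+[215,225]-.4
P=np.array([at('scene',q,.119)[:2] for q in s]);print(P)
plan([.56,.127,.2],111,15)
E
```

```text
top [0.5628 0.1267] [np.float64(21.0), np.float64(20.9)]
scene [0.5629 0.1261] [np.float64(-158.9), np.float64(-158.4)]
[[0.53688392 0.11570359]
 [0.59104204 0.13631887]]
now [0.2083 0.5359 0.2393] jaw 68.76 d [ 351.7 -408.9  -39.3] da 42.24 dist 540.7
{'dx': -31.7, 'dy': -16.9, 'dz': 2.6, 'yaw': -0.0492}
{'dx': -30.9, 'dy': -18.5, 'dz': 2.6, 'yaw': -0.0492}
{'dx': -29.9, 'dy': -19.9, 'dz': 2.6, 'yaw': -0.0492}
{'dx': -28.9, 'dy': -21.4, 'dz': 2.6, 'yaw': -0.0492}
{'dx': -27.8, 'dy': -22.8, 'dz': 2.6, 'yaw': -0.0492}
{'dx': -26.7, 'dy': -24.1, 'dz': 2.6, 'yaw': -0.0492}
{'dx': -25.4, 'dy': -25.4, 'dz': 2.6, 'yaw': -0.0492}
{'dx': -24.2, 'dy': -26.6, 'dz': 2.6, 'yaw': -0.0492}
{'dx': -22.8, 'dy': -27.8, 'dz': 2.6, 'yaw': -0.0492}
{'dx': -21.4, 'dy': -28.9, 'dz': 2.6, 'yaw': -0.0492}
{'dx': -20.0, 'dy': -29.9, 'dz': 2.6, 'yaw': -0.0492}
{'dx': -18.5, 'dy': -30.8, 'dz': 2.6, 'yaw': -0.0492}
{'dx': -17.0, 'dy': -31.7, 'dz': 2.6, 'yaw': -0.0492}
{'dx': -15.4, 'dy': -32.5, 'dz': 2.6, 'yaw': -0.0492}
{'dx': -13.8, 'dy': -33.2, 'dz': 2.6, 'yaw': -0.0492}
```

Both cameras put the bracket at (0.563, 0.126), yaw 21°. Moving there.

Call:
move_arm:
  series:
    - {"dx": -32,"dy": -17,"dz": 3,"yaw": -0.05,"grip": 1}
    - {"dx": -31,"dy": -18,"dz": 3,"yaw": -0.05,"grip": 1}
    - {"dx": -30,"dy": -20,"dz": 3,"yaw": -0.05,"grip": 1}
    - {"dx": -29,"dy": -21,"dz": 3,"yaw": -0.05,"grip": 1}
    - {"dx": -28,"dy": -23,"dz": 3,"yaw": -0.05,"grip": 1}

```text
clock: 1.92
ee_pos: [0.3274, 0.3987, 0.2243]
tool_rot: [0.059, 0.998, 0.0, 0.0]
contact_force: [1.2, -0.3, 0.1]
width: 1.001
```

Call:
move_arm:
  series:
    - {"dx": -27,"dy": -24,"dz": 3,"yaw": -0.05,"grip": 1}
    - {"dx": -25,"dy": -25,"dz": 3,"yaw": -0.05,"grip": 1}
    - {"dx": -24,"dy": -27,"dz": 3,"yaw": -0.05,"grip": 1}
    - {"dx": -23,"dy": -28,"dz": 3,"yaw": -0.05,"grip": 1}
    - {"dx": -21,"dy": -29,"dz": 3,"yaw": -0.05,"grip": 1}

```text
clock: 2.33
ee_pos: [0.4452, 0.2626, 0.2093]
tool_rot: [-0.066, 0.998, 0.0, 0.0]
contact_force: [1.1, 0.3, 0.2]
width: 0.999
```

Call:
move_arm:
  series:
    - {"dx": -20,"dy": -30,"dz": 3,"yaw": -0.05,"grip": 1}
    - {"dx": -18,"dy": -31,"dz": 3,"yaw": -0.05,"grip": 1}
    - {"dx": -17,"dy": -32,"dz": 3,"yaw": -0.05,"grip": 1}
    - {"dx": -15,"dy": -32,"dz": 3,"yaw": -0.05,"grip": 1}
    - {"dx": -14,"dy": -33,"dz": 3,"yaw": -0.05,"grip": 1}

```text
clock: 2.75
ee_pos: [0.5631, 0.1274, 0.1942]
tool_rot: [-0.19, 0.982, -0.0, 0.0]
contact_force: [0.8, 0.8, -0.8]
width: 1.002
```

Run:
```python
from h import *
plan([.563,.1265,.098],111,4)
```

```text
now [0.5631 0.1274 0.1942] jaw 111.86 d [ -0.1  -0.9 -96.2] da -0.86 dist 96.2
{'dx': 0.1, 'dy': -0.2, 'dz': 24.1, 'yaw': 0.0037}
{'dx': 0.1, 'dy': -0.2, 'dz': 24.1, 'yaw': 0.0037}
{'dx': 0.1, 'dy': -0.2, 'dz': 24.1, 'yaw': 0.0037}
{'dx': 0.1, 'dy': -0.2, 'dz': 24.1, 'yaw': 0.0037}
```

Call:
move_arm:
  series:
    - {"dz": 30,"yaw": 0.015,"dy": -1,"grip": 1}
    - {"dz": 30,"grip": 1}
    - {"dz": 26,"grip": 1}
    - {"dz": 10,"grip": 0}
    - {"grip": 0}

```text
$.series[0]: bad value
```

Call:
move_arm:
  series:
    - {"grip": 0}
    - {"grip": 0}
    - {"grip": 0}
    - {"grip": 0}

```text
$.series[0]: bad value
```

Rows seem to need all five keys. Retrying.

Call:
move_arm:
  series:
    - {"dx": 0,"dy": -1,"dz": 30,"yaw": 0.015,"grip": 1}
    - {"dx": 0,"dy": 0,"dz": 30,"yaw": 0,"grip": 1}
    - {"dx": 0,"dy": 0,"dz": 26,"yaw": 0,"grip": 1}
    - {"dx": 0,"dy": 0,"dz": 10,"yaw": 0,"grip": 1}
    - {"dx": 0,"dy": 0,"dz": 0,"yaw": 0,"grip": 0}

```text
clock: 3.17
ee_pos: [0.5614, 0.128, 0.0961]
tool_rot: [-0.181, 0.983, 0.0, -0.002]
contact_force: [-1.0, 0.3, -0.4]
width: 0.882
```

Call:
move_arm:
  series:
    - {"dx": 0,"dy": 0,"dz": 0,"yaw": 0,"grip": 0}
    - {"dx": 0,"dy": 0,"dz": 0,"yaw": 0,"grip": 0}
    - {"dx": 0,"dy": 0,"dz": 0,"yaw": 0,"grip": 0}
    - {"dx": 0,"dy": 0,"dz": 0,"yaw": 0,"grip": 0}

```text
clock: 3.5
ee_pos: [0.5631, 0.1283, 0.0997]
tool_rot: [-0.181, 0.983, -0.0, 0.001]
contact_force: [-0.6, 0.3, 0.5]
width: 0.303
```

Call:
move_arm:
  series:
    - {"dx": 0,"dy": 0,"dz": 0,"yaw": 0,"grip": 0}
    - {"dx": 0,"dy": 0,"dz": 0,"yaw": 0,"grip": 0}
    - {"dx": 0,"dy": 0,"dz": 0,"yaw": 0,"grip": 0}

```text
clock: 3.75
ee_pos: [0.5629, 0.1282, 0.0992]
tool_rot: [-0.181, 0.983, -0.0, 0.001]
contact_force: [-0.7, -0.1, 7.7]
width: 0.106
```

Call:
move_arm:
  series:
    - {"dx": 0,"dy": 0,"dz": -10,"yaw": 0,"grip": 0}
    - {"dx": 0,"dy": 0,"dz": -20,"yaw": 0,"grip": 0}
    - {"dx": 0,"dy": 0,"dz": -30,"yaw": 0,"grip": 0}
    - {"dx": 0,"dy": 0,"dz": -20,"yaw": 0,"grip": 0}

```text
clock: 4.08
ee_pos: [0.5627, 0.1282, 0.1812]
tool_rot: [-0.181, 0.983, -0.0, 0.001]
contact_force: [0.1, 0.1, -0.2]
width: 0.101
```

Run:
```python
from h import *
st();im=eyes.capture('scene');save(cv2.resize(im[200:360,210:450],None,fx=3,fy=3),'s1.png')
plan([.5837,-.0972,.180],94,8)
```

```text
t 4.083 tcp [0.5627 0.1282 0.1812] R [[-0.934, -0.356, 0.001], [-0.356, 0.934, 0.0], [-0.001, -0.0, -1.0]] F [ 0.1  0.1 -0.2] w 0.101 q [ 0.091  0.18   1.521 -0.     1.439 -1.844]
now [0.5639 0.1283 0.185 ] jaw 110.87 d [  19.8 -225.5   -5. ] da -16.87 dist 226.5
{'dx': 7.7, 'dy': -27.2, 'dz': 0.6, 'yaw': 0.0368}
{'dx': 6.7, 'dy': -27.5, 'dz': 0.6, 'yaw': 0.0368}
{'dx': 5.7, 'dy': -27.7, 'dz': 0.6, 'yaw': 0.0368}
{'dx': 4.7, 'dy': -27.9, 'dz': 0.6, 'yaw': 0.0368}
{'dx': 3.7, 'dy': -28.1, 'dz': 0.6, 'yaw': 0.0368}
{'dx': 2.6, 'dy': -28.2, 'dz': 0.6, 'yaw': 0.0368}
{'dx': 1.6, 'dy': -28.3, 'dz': 0.6, 'yaw': 0.0368}
{'dx': 0.5, 'dy': -28.3, 'dz': 0.6, 'yaw': 0.0368}
```

View pics/s1.png

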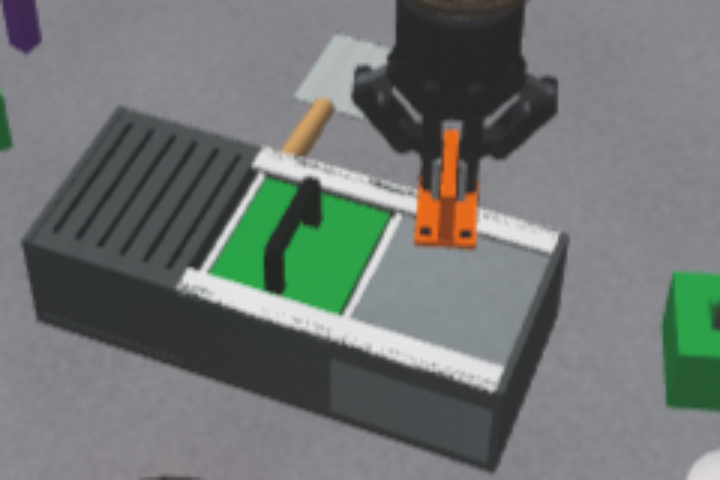

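The bracket is held by its rib above the slideway, with its foot at (445,235) in the crop. Carrying it to the cover.

Call:
move_arm:
  series:
    - {"dx": 8,"dy": -27,"dz": 0,"yaw": 0.037,"grip": 0}
    - {"dx": 7,"dy": -28,"dz": 0,"yaw": 0.037,"grip": 0}
    - {"dx": 6,"dy": -28,"dz": 0,"yaw": 0.037,"grip": 0}
    - {"dx": 5,"dy": -28,"dz": 0,"yaw": 0.037,"grip": 0}
    - {"dx": 4,"dy": -28,"dz": 0,"yaw": 0.037,"grip": 0}

```text
clock: 4.55
ee_pos: [0.5735, -0.0151, 0.179]
tool_rot: [-0.089, 0.996, -0.0, 0.0]
contact_force: [0.8, 0.1, -1.5]
width: 0.103
```

Call:
move_arm:
  series:
    - {"dx": 3,"dy": -28,"dz": 0,"yaw": 0.037,"grip": 0}
    - {"dx": 2,"dy": -28,"dz": 0,"yaw": 0.037,"grip": 0}
    - {"dx": 0,"dy": -28,"dz": 10,"yaw": 0.037,"grip": 0}
    - {"dx": 0,"dy": 0,"dz": 20,"yaw": 0,"grip": 0}
    - {"dx": 0,"dy": 0,"dz": 15,"yaw": 0,"grip": 0}

```text
clock: 4.97
ee_pos: [0.5805, -0.0994, 0.1328]
tool_rot: [-0.033, 0.999, -0.0, 0.0]
contact_force: [-0.2, 0.6, -0.6]
width: 0.103
```

Run:
```python
from h import *
im=eyes.capture('scene');save(cv2.resize(im[200:360,210:450],None,fx=3,fy=3),'s2.png')
st()
plan([.5837,-.0972,.120],94,1)
```

```text
t 5.017 tcp [ 0.5793 -0.0983  0.1297] R [[-0.998, -0.067, -0.004], [-0.067, 0.998, 0.001], [0.004, 0.001, -1.0]] F [-1.4  1.  -4.7] w 0.106 q [-0.299  0.238  1.558 -0.     1.349 -1.937]
now [ 0.5793 -0.0983  0.1297] jaw 93.82 d [ 4.4  1.1 -9.7] da 0.18 dist 10.7
{'dx': -4.5, 'dy': 0.8, 'dz': 9.7, 'yaw': -0.0032}
```

View pics/s2.png

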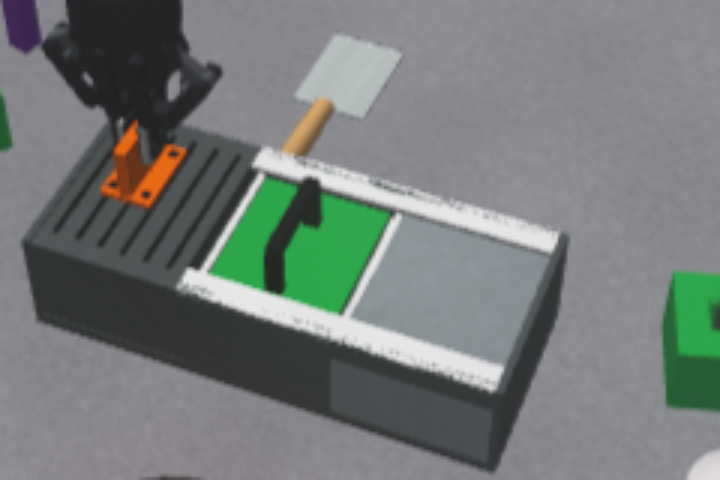

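The bracket hovers a little above the cover at (145,175) in the crop. Lowering it gently.

Call:
move_arm:
  series:
    - {"dx": -4,"dy": 0,"dz": 5,"yaw": 0,"grip": 0}
    - {"dx": 0,"dy": 0,"dz": 3,"yaw": 0,"grip": 0}
    - {"dx": 0,"dy": 0,"dz": 1,"yaw": 0,"grip": 0}
    - {"dx": 0,"dy": 0,"dz": 0,"yaw": 0,"grip": 0}

```text
clock: 5.35
ee_pos: [0.5848, -0.0972, 0.1249]
tool_rot: [-0.034, 0.999, -0.0, 0.0]
contact_force: [-0.9, 0.3, -1.5]
width: 0.104
```

Call:
move_arm:
  series:
    - {"dx": 0,"dy": 0,"dz": 2,"yaw": 0,"grip": 0}
    - {"dx": 0,"dy": 0,"dz": 2,"yaw": 0,"grip": 0}
    - {"dx": 0,"dy": 0,"dz": 0,"yaw": 0,"grip": 0}

```text
clock: 5.6
ee_pos: [0.5846, -0.0974, 0.1203]
tool_rot: [-0.034, 0.999, -0.0, 0.0]
contact_force: [1.0, 0.3, -0.6]
width: 0.103
```

Call:
move_arm:
  series:
    - {"dx": 0,"dy": 0,"dz": 1,"yaw": 0,"grip": 0}
    - {"dx": 0,"dy": 0,"dz": 0,"yaw": 0,"grip": 0}

```text
clock: 5.77
ee_pos: [0.5846, -0.0974, 0.1202]
tool_rot: [-0.034, 0.999, -0.0, 0.0]
contact_force: [-5.2, 2.0, 9.2]
width: 0.103
```

Contact shows as 9 N upward. Release, retreat upward and move over the hatch.

Call:
move_arm:
  series:
    - {"dx": 0,"dy": 0,"dz": 0,"yaw": 0,"grip": 0.6}
    - {"dx": 0,"dy": 0,"dz": 0,"yaw": 0,"grip": 0.6}
    - {"dx": 0,"dy": 0,"dz": 0,"yaw": 0,"grip": 0.6}
    - {"dx": 0,"dy": 0,"dz": 0,"yaw": 0,"grip": 0.6}
    - {"dx": 0,"dy": 0,"dz": -5,"yaw": 0,"grip": 0.6}

```text
clock: 6.18
ee_pos: [0.5841, -0.0974, 0.1235]
tool_rot: [-0.034, 0.999, 0.0, -0.001]
contact_force: [0.0, 0.7, -0.6]
width: 0.6
```

Call:
move_arm:
  series:
    - {"dx": 0,"dy": 0,"dz": -20,"yaw": 0,"grip": 0.8}
    - {"dx": 0,"dy": 0,"dz": -40,"yaw": 0,"grip": 0.8}
    - {"dx": 0,"dy": 15,"dz": -10,"yaw": 0,"grip": 0.8}
    - {"dx": 0,"dy": 40,"dz": 0,"yaw": 0,"grip": 0.8}
    - {"dx": 0,"dy": 40,"dz": 0,"yaw": 0,"grip": 0.8}

```text
clock: 6.6
ee_pos: [0.5784, -0.0025, 0.1958]
tool_rot: [-0.033, 0.999, -0.0, 0.001]
contact_force: [0.9, 0.8, -0.4]
width: 0.799
```

Run:
```python
from h import *
im=eyes.capture('scene');save(cv2.resize(im[200:360,210:450],None,fx=3,fy=3),'s3.png')
st()
plan([.5755,.0175,.099],94.1,4)
```

```text
t 6.65 tcp [0.5774 0.0045 0.1955] R [[-0.998, -0.07, 0.001], [-0.07, 0.998, 0.002], [-0.002, 0.002, -1.0]] F [0.3 8.6 1.1] w 0.802 q [-0.127  0.173  1.5    0.003  1.467 -1.768]
now [0.5774 0.0045 0.1955] jaw 93.99 d [ -1.9  13.  -96.5] da 0.11 dist 97.4
{'dx': 0.3, 'dy': 3.3, 'dz': 24.1, 'yaw': -0.0005}
{'dx': 0.3, 'dy': 3.3, 'dz': 24.1, 'yaw': -0.0005}
{'dx': 0.3, 'dy': 3.3, 'dz': 24.1, 'yaw': -0.0005}
{'dx': 0.3, 'dy': 3.3, 'dz': 24.1, 'yaw': -0.0005}
```

View pics/s3.png

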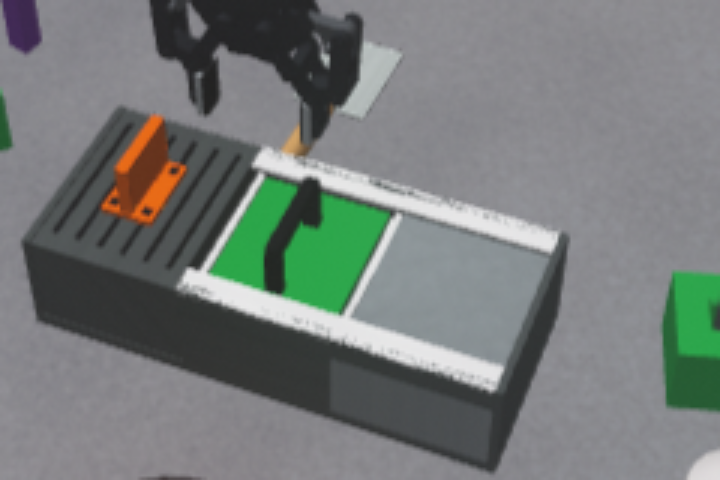

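The bracket stands upright on the cover at (145,175) in the crop. Going down to the hatch handle.

Call:
move_arm:
  series:
    - {"dx": 0,"dy": 19,"dz": 20,"yaw": 0,"grip": 0.8}
    - {"dx": 0,"dy": 0,"dz": 20,"yaw": 0,"grip": 0.8}
    - {"dx": 0,"dy": 0,"dz": 10,"yaw": 0,"grip": 0.8}
    - {"dx": 0,"dy": 0,"dz": 0,"yaw": 0,"grip": 0.8}

```text
clock: 6.98
ee_pos: [0.5759, 0.0164, 0.1425]
tool_rot: [-0.034, 0.999, 0.0, -0.002]
contact_force: [0.6, 0.4, -0.4]
width: 0.796
```

Run:
```python
from h import *
st()
plan([.5755,.0175,.099],94.1,1)
```

```text
t 6.983 tcp [0.5759 0.0164 0.1425] R [[-0.998, -0.069, -0.003], [-0.069, 0.998, 0.0], [0.003, 0.0, -1.0]] F [ 0.6  0.4 -0.4] w 0.796 q [-0.105  0.206  1.571 -0.     1.368 -1.744]
now [0.5759 0.0164 0.1425] jaw 93.93 d [ -0.4   1.1 -43.5] da 0.17 dist 43.5
{'dx': 0.3, 'dy': 1.1, 'dz': 43.5, 'yaw': -0.003}
```

Call:
move_arm:
  series:
    - {"dx": 0,"dy": 1,"dz": 20,"yaw": 0,"grip": 0.8}
    - {"dx": 0,"dy": 0,"dz": 18,"yaw": 0,"grip": 0.8}
    - {"dx": 0,"dy": 0,"dz": 7,"yaw": 0,"grip": 0.8}
    - {"dx": 0,"dy": 0,"dz": 0,"yaw": 0,"grip": 0}
    - {"dx": 0,"dy": 0,"dz": 0,"yaw": 0,"grip": 0}

```text
clock: 7.4
ee_pos: [0.5771, 0.0168, 0.1003]
tool_rot: [-0.034, 0.999, -0.0, 0.0]
contact_force: [-0.5, 0.5, 0.5]
width: 0.527
```

Call:
move_arm:
  series:
    - {"dx": 0,"dy": 0,"dz": 0,"yaw": 0,"grip": 0}
    - {"dx": 0,"dy": 0,"dz": 0,"yaw": 0,"grip": 0}
    - {"dx": 0,"dy": 0,"dz": 0,"yaw": 0,"grip": 0}
    - {"dx": 0,"dy": 0,"dz": 0,"yaw": 0,"grip": 0}
    - {"dx": 0,"dy": 0,"dz": 0,"yaw": 0,"grip": 0}

```text
clock: 7.82
ee_pos: [0.5772, 0.0179, 0.1004]
tool_rot: [-0.034, 0.999, 0.0, 0.001]
contact_force: [-0.3, 5.6, 4.1]
width: 0.128
```

Call:
move_arm:
  series:
    - {"dx": 0,"dy": 0,"dz": 0,"yaw": 0,"grip": 0}
    - {"dx": 0,"dy": 0,"dz": -4,"yaw": 0,"grip": 0}
    - {"dx": 0,"dy": 0,"dz": -4,"yaw": 0,"grip": 0}
    - {"dx": 0,"dy": 0,"dz": -4,"yaw": 0,"grip": 0}
    - {"dx": 0,"dy": 0,"dz": 0,"yaw": 0,"grip": 0}

```text
clock: 8.23
ee_pos: [0.5771, 0.0171, 0.1125]
tool_rot: [-0.034, 0.999, -0.0, 0.001]
contact_force: [0.1, 0.2, -0.5]
width: 0.129
```

Run:
```python
from h import *
im=eyes.capture('scene');save(cv2.resize(im[200:360,210:450],None,fx=3,fy=3),'s4.png')
s=st();print(s['ft_torque'])
```

```text
t 8.283 tcp [0.577  0.0171 0.112 ] R [[-0.998, -0.068, 0.001], [-0.068, 0.998, -0.0], [-0.001, -0.001, -1.0]] F [ 0.3 -0.3 -1.9] w 0.127 q [-0.104  0.229  1.608 -0.     1.304 -1.742]
[-0.00655961  0.00380598  0.0282222 ]
```

View pics/s4.png

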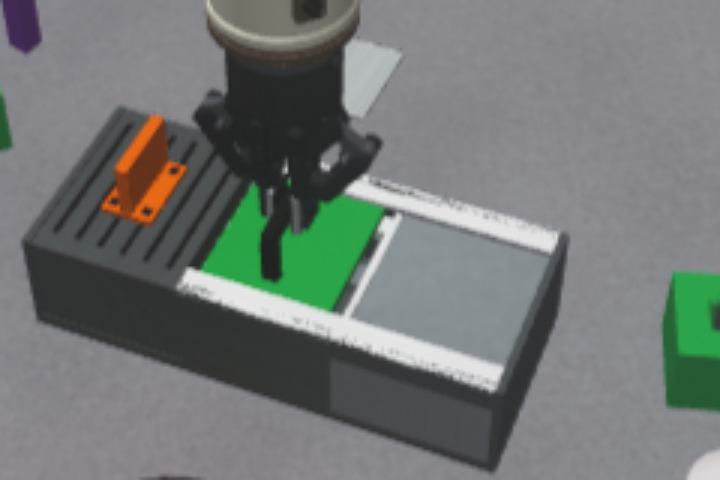

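The hatch has risen: the gap shows at (375,260) in the crop and its side clears the lip. Sliding +y.

Call:
move_arm:
  series:
    - {"dx": 0,"dy": 8,"dz": 0,"yaw": 0,"grip": 0}
    - {"dx": 0,"dy": 15,"dz": 0,"yaw": 0,"grip": 0}
    - {"dx": 0,"dy": 15,"dz": 0,"yaw": 0,"grip": 0}
    - {"dx": 0,"dy": 15,"dz": 0,"yaw": 0,"grip": 0}
    - {"dx": 0,"dy": 0,"dz": 0,"yaw": 0,"grip": 0}

```text
clock: 8.7
ee_pos: [0.5726, 0.0726, 0.1111]
tool_rot: [-0.035, 0.999, 0.0, -0.0]
contact_force: [-0.6, 0.2, -2.5]
width: 0.126
```

Call:
move_arm:
  series:
    - {"dx": 0,"dy": 15,"dz": 0,"yaw": 0,"grip": 0}
    - {"dx": 0,"dy": 17,"dz": 0,"yaw": 0,"grip": 0}
    - {"dx": 0,"dy": 17,"dz": 0,"yaw": 0,"grip": 0}
    - {"dx": 0,"dy": 10,"dz": 0,"yaw": 0,"grip": 0}
    - {"dx": 0,"dy": 0,"dz": 0,"yaw": 0,"grip": 0}

```text
clock: 9.12
ee_pos: [0.5688, 0.1306, 0.1112]
tool_rot: [-0.035, 0.999, 0.0, -0.0]
contact_force: [0.2, -0.5, -2.4]
width: 0.122
```

Run:
```python
from h import *
im=eyes.capture('scene');save(cv2.resize(im[200:360,210:450],None,fx=3,fy=3),'s5.png')
s=st();y=np.array([-.0715,.9974]);print('along',(s['ee_pos'][:2]-np.array([.5755,.0175]))@y)
```

```text
t 9.167 tcp [0.5689 0.1296 0.1111] R [[-0.998, -0.07, -0.0], [-0.07, 0.998, -0.0], [0.0, -0.0, -1.0]] F [ 0.2 -0.1 -1.5] w 0.127 q [ 0.092  0.243  1.592 -0.     1.307 -1.548]
along 0.11225929805998186
```

View pics/s5.png

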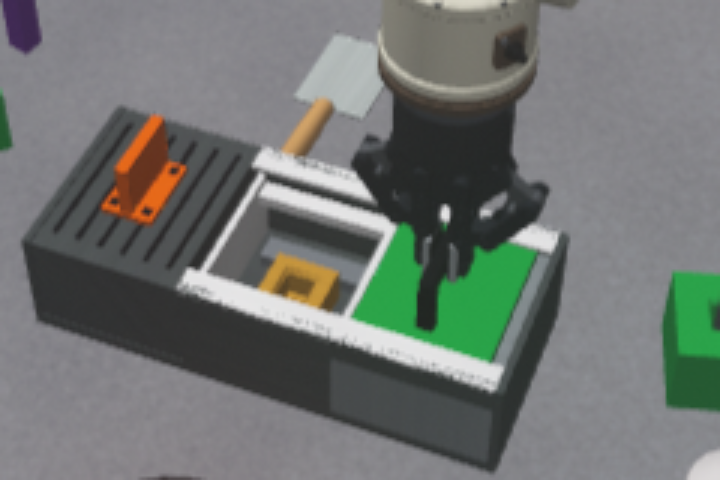

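The hatch is on the slideway and the brass socket at (298,282) in the crop is uncovered. A few mm more, then lower it.

Call:
move_arm:
  series:
    - {"dx": 0,"dy": 4,"dz": 0,"yaw": 0,"grip": 0}
    - {"dx": 0,"dy": 0,"dz": 2,"yaw": 0,"grip": 0}
    - {"dx": 0,"dy": 0,"dz": 2,"yaw": 0,"grip": 0}
    - {"dx": 0,"dy": 0,"dz": 0,"yaw": 0,"grip": 0}

```text
clock: 9.5
ee_pos: [0.5689, 0.1325, 0.1071]
tool_rot: [-0.034, 0.999, -0.0, 0.0]
contact_force: [0.4, -2.0, -0.5]
width: 0.13
```

Call:
move_arm:
  series:
    - {"dx": 0,"dy": 0,"dz": 1,"yaw": 0,"grip": 0}
    - {"dx": 0,"dy": 0,"dz": 0,"yaw": 0,"grip": 0}
    - {"dx": 0,"dy": 0,"dz": 0,"yaw": 0,"grip": 0.5}
    - {"dx": 0,"dy": 0,"dz": 0,"yaw": 0,"grip": 0.5}
    - {"dx": 0,"dy": 0,"dz": 0,"yaw": 0,"grip": 0.5}

```text
clock: 9.92
ee_pos: [0.5688, 0.1328, 0.1062]
tool_rot: [-0.034, 0.999, -0.0, -0.0]
contact_force: [0.5, -0.3, -0.3]
width: 0.497
```

Call:
move_arm:
  series:
    - {"dx": 0,"dy": 0,"dz": -10,"yaw": 0,"grip": 0.5}
    - {"dx": 0,"dy": 0,"dz": -40,"yaw": 0,"grip": 0.5}
    - {"dx": 0,"dy": 0,"dz": -40,"yaw": 0,"grip": 0.6}
    - {"dx": 0,"dy": 0,"dz": -10,"yaw": 0,"grip": 0.8}

```text
clock: 10.25
ee_pos: [0.5703, 0.1332, 0.2133]
tool_rot: [-0.034, 0.999, 0.0, 0.004]
contact_force: [0.7, -0.1, 0.0]
width: 0.726
```

Run:
```python
from h import *
st()
im=eyes.capture('scene');save(cv2.resize(im[200:360,210:450],None,fx=3,fy=3),'s6.png')
plan([.5245,-.327,.22],51.5,12)
```

```text
t 10.25 tcp [0.5703 0.1332 0.2133] R [[-0.998, -0.068, 0.007], [-0.068, 0.998, 0.001], [-0.007, 0.0, -1.0]] F [ 0.7 -0.1  0. ] w 0.726 q [ 0.098  0.178  1.458 -0.     1.498 -1.541]
now [0.5704 0.1332 0.2129] jaw 93.91 d [ -45.9 -460.2    7.1] da -42.41 dist 462.5
{'dx': 6.4, 'dy': -38.0, 'dz': -0.6, 'yaw': 0.0617}
{'dx': 4.1, 'dy': -38.3, 'dz': -0.6, 'yaw': 0.0617}
{'dx': 1.7, 'dy': -38.5, 'dz': -0.6, 'yaw': 0.0617}
{'dx': -0.7, 'dy': -38.5, 'dz': -0.6, 'yaw': 0.0617}
{'dx': -3.0, 'dy': -38.4, 'dz': -0.6, 'yaw': 0.0617}
{'dx': -5.4, 'dy': -38.2, 'dz': -0.6, 'yaw': 0.0617}
{'dx': -7.7, 'dy': -37.8, 'dz': -0.6, 'yaw': 0.0617}
{'dx': -10.1, 'dy': -37.2, 'dz': -0.6, 'yaw': 0.0617}
{'dx': -12.3, 'dy': -36.5, 'dz': -0.6, 'yaw': 0.0617}
{'dx': -14.6, 'dy': -35.7, 'dz': -0.6, 'yaw': 0.0617}
{'dx': -16.7, 'dy': -34.7, 'dz': -0.6, 'yaw': 0.0617}
{'dx': -18.8, 'dy': -33.6, 'dz': -0.6, 'yaw': 0.0617}
```

View pics/s6.png

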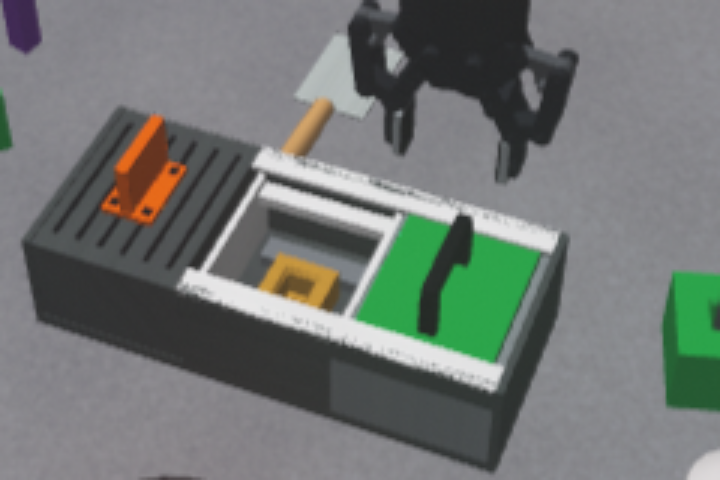

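The hatch is parked flat against the slideway's deck, with its bar at (440,270) in the crop. Now measuring the socket block and refining the key's position.

Run:
```python
from h import *
c=np.array([[133,230],[248,195],[283,268],[163,302]])/4+[140,165]-.4
P=np.array([at('scene',q,.06)[:2] for q in c]);print(P.mean(0),P.round(3).tolist())
S=cv2.imread('pics/scene0.png');cr=S[190:225,165:210]
im=eyes.capture('top');save(cv2.resize(im[180:260,260:400],None,fx=5,fy=5,interpolation=3),'t7.png')
s=eyes.capture('scene');save(cv2.resize(s[255:325,265:355],None,fx=8,fy=8,interpolation=3),'s7.png')
```

```text
[ 0.52526164 -0.3263624 ] [[0.532, -0.377], [0.474, -0.332], [0.52, -0.274], [0.576, -0.322]]
```

View pics/t7.png

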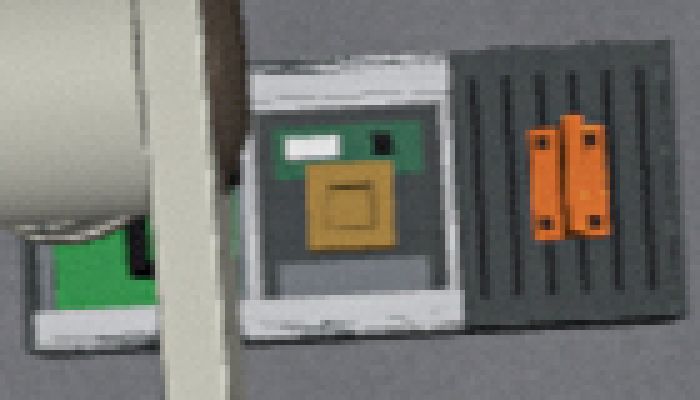

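View pics/s7.png

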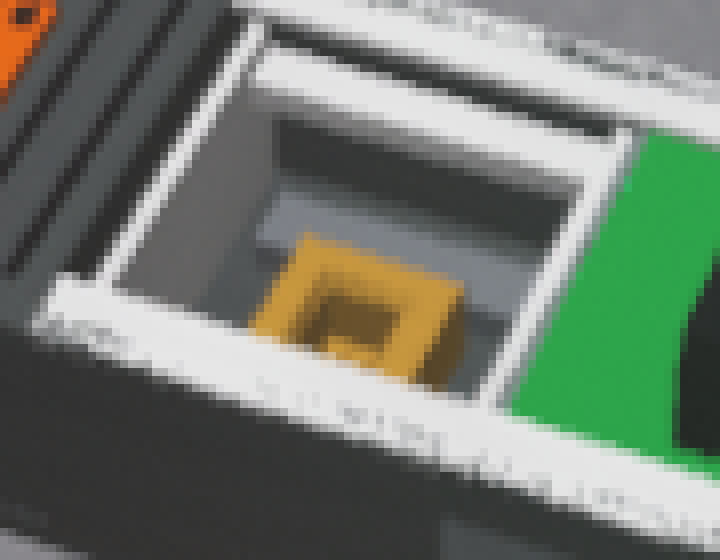

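Run:
```python
from h import *
im=eyes.capture('top');T=im.astype(int);r,g,b=T[...,0],T[...,1],T[...,2]
m=((r>b+50)&(r>110)&(g>80)&(r-g<90)).astype(np.uint8);M=np.zeros_like(m);M[205:240,315:345]=m[205:240,315:345]
M=cv2.morphologyEx(M,cv2.MORPH_CLOSE,np.ones((9,9)))
ys,xs=np.nonzero(M);P=np.array([at('top',(x,y),.038)[:2] for x,y in zip(xs,ys)])
print(len(P),P.mean(0),cv2.minAreaRect((P*1000).astype(np.float32)))
# edge fits
for nm,ax in(('rows',0),('cols',1)):
    pass
f=im.astype(np.float32);B=(f[...,0]-f[...,2])
def edge(cols,rng,vert):
    o=[]
    for c in cols:
        a=B[rng[0]:rng[1],c] if vert else B[c,rng[0]:rng[1]]
        d=np.abs(np.diff(a));k=np.arange(len(d))+.5+rng[0];w=d**2;v=(w*k).sum()/w.sum();o.append((c,v) if vert else (v,c))
    P=np.array([at('top',q,.038)[:2] for q in o]);c=P.mean(0);u=np.linalg.svd(P-c)[2][0];print(c.round(4),np.degrees(np.arctan2(u[1],u[0])).round(2)%90)
edge(range(324,337),(208,216),True);edge(range(324,337),(226,234),True)
edge(range(215,228),(317,325),False);edge(range(215,228),(335,344),False)
# base yaw from same view: right end & lips
c=np.array([[250,65],[450,55],[240,340],[462,325]])/5+[260,180]-.4
P=[at('top',q,.09)[:2] for q in c]
for i in(0,2):
    d=P[i+1]-P[i];print(np.degrees(np.arctan2(d[1],d[0]))%90)
```

```text
298 [0.57629193 0.01847936] ((576.23583984375, 19.031404495239258), (47.91724395751953, 47.75326919555664), 1.0186322927474976)
[0.6005 0.018 ] 4.680000000000007
[0.5512 0.0172] 2.969999999999999
[0.5744 0.0434] 2.5600000000000023
[ 0.5752 -0.0055] 2.5
3.714074426146837
4.78646856359687
```

Call:
move_arm:
  series:
    - {"dx": 6,"dy": -38,"dz": -1,"yaw": 0.062,"grip": 0.8}
    - {"dx": 4,"dy": -38,"dz": -1,"yaw": 0.062,"grip": 0.8}
    - {"dx": 2,"dy": -38,"dz": -1,"yaw": 0.062,"grip": 0.8}
    - {"dx": -1,"dy": -38,"dz": -1,"yaw": 0.062,"grip": 0.8}
    - {"dx": -3,"dy": -38,"dz": -1,"yaw": 0.062,"grip": 0.8}

```text
clock: 10.87
ee_pos: [0.5493, -0.0585, 0.2102]
tool_rot: [0.122, 0.993, 0.0, -0.001]
contact_force: [1.8, -0.5, 0.5]
width: 0.8
```

Call:
move_arm:
  series:
    - {"dx": -5,"dy": -38,"dz": -1,"yaw": 0.062,"grip": 0.8}
    - {"dx": -8,"dy": -38,"dz": -1,"yaw": 0.062,"grip": 0.8}
    - {"dx": -10,"dy": -37,"dz": -1,"yaw": 0.062,"grip": 0.8}
    - {"dx": -12,"dy": -37,"dz": -1,"yaw": 0.062,"grip": 0.8}
    - {"dx": -15,"dy": -36,"dz": -1,"yaw": 0.062,"grip": 0.8}

```text
clock: 11.28
ee_pos: [0.5292, -0.2509, 0.2152]
tool_rot: [0.274, 0.962, 0.0, -0.001]
contact_force: [0.9, 0.8, 0.2]
width: 0.803
```

Call:
move_arm:
  series:
    - {"dx": -17,"dy": -35,"dz": 0,"yaw": 0.062,"grip": 0.8}
    - {"dx": -19,"dy": -34,"dz": 0,"yaw": 0.062,"grip": 0.8}
    - {"dx": 0,"dy": 0,"dz": 0,"yaw": 0,"grip": 0.8}

```text
clock: 11.53
ee_pos: [0.5205, -0.3324, 0.2142]
tool_rot: [0.336, 0.942, -0.0, -0.001]
contact_force: [-0.7, -1.0, 0.2]
width: 0.799
```

Run:
```python
from h import *
st()
plan([.5245,-.3265,.115],51.5,1)
im=eyes.capture('scene');save(cv2.resize(im[130:290,120:300],None,fx=4,fy=4),'s8.png')
```

```text
t 11.533 tcp [ 0.5205 -0.3324  0.2142] R [[-0.775, 0.632, -0.003], [0.632, 0.775, 0.0], [0.002, -0.002, -1.0]] F [-0.7 -1.   0.2] w 0.799 q [-0.692  0.25   1.37  -0.002  1.524 -1.579]
now [ 0.5205 -0.3324  0.2142] jaw 50.79 d [  4.    5.9 -99.2] da 0.71 dist 99.4
{'dx': 0.6, 'dy': 7.1, 'dz': 99.2, 'yaw': -0.0124}
```

View pics/s8.png

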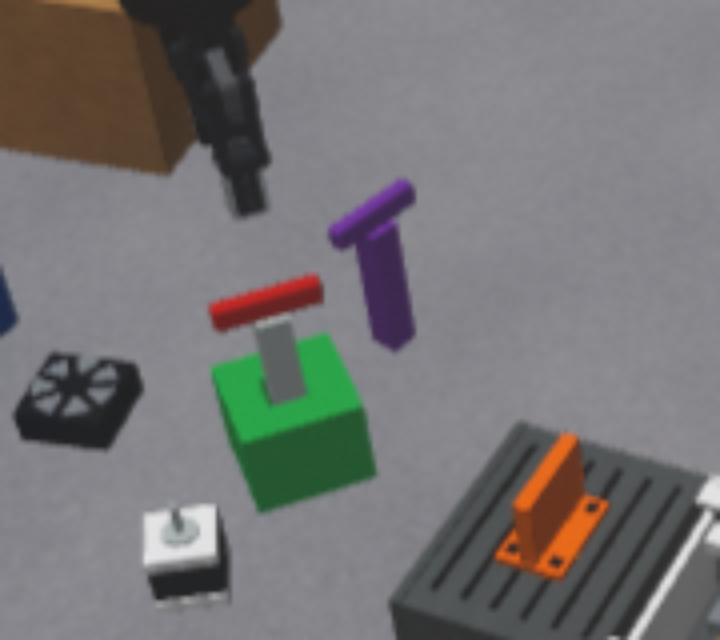

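The red key is untouched in its stand with its bar at (266,302) in the crop. The gripper is above it and the purple one is clear. Descending.

Call:
move_arm:
  series:
    - {"dx": 1,"dy": 6,"dz": 20,"yaw": -0.012,"grip": 0.8}
    - {"dx": 0,"dy": 0,"dz": 20,"yaw": 0,"grip": 0.8}
    - {"dx": 0,"dy": 0,"dz": 10,"yaw": 0,"grip": 0.8}
    - {"dx": 0,"dy": 0,"dz": 0,"yaw": 0,"grip": 0.8}

```text
clock: 11.92
ee_pos: [0.5245, -0.32, 0.1634]
tool_rot: [0.325, 0.946, 0.001, -0.002]
contact_force: [-0.0, -0.1, -0.7]
width: 0.805
```

Run:
```python
from h import *
plan([.5245,-.3265,.115],51.5,1)
```

```text
now [ 0.5245 -0.32    0.1634] jaw 52.02 d [  0.   -6.5 -48.4] da -0.52 dist 48.8
{'dx': -4.0, 'dy': -5.1, 'dz': 48.4, 'yaw': 0.0091}
```

Call:
move_arm:
  series:
    - {"dx": 0,"dy": 0,"dz": 0,"yaw": 0,"grip": 0.8}
    - {"dx": 0,"dy": 0,"dz": 0,"yaw": 0,"grip": 0.8}

```text
clock: 12.08
ee_pos: [0.5256, -0.3214, 0.1674]
tool_rot: [0.326, 0.945, -0.0, 0.0]
contact_force: [0.2, -0.4, 0.8]
width: 0.802
```

Run:
```python
from h import *
plan([.5245,-.3265,.115],51.5,1)
```

```text
now [ 0.5256 -0.3214  0.1674] jaw 51.99 d [ -1.1  -5.1 -52.4] da -0.49 dist 52.6
{'dx': -2.3, 'dy': -4.7, 'dz': 52.4, 'yaw': 0.0086}
```

Call:
move_arm:
  series:
    - {"dx": -2,"dy": -5,"dz": 20,"yaw": 0.008,"grip": 0.8}
    - {"dx": 0,"dy": 0,"dz": 20,"yaw": 0,"grip": 0.8}
    - {"dx": 0,"dy": 0,"dz": 12,"yaw": 0,"grip": 0.8}
    - {"dx": 0,"dy": 0,"dz": 0,"yaw": 0,"grip": 0.8}
    - {"dx": 0,"dy": 0,"dz": 0,"yaw": 0,"grip": 0.8}

```text
clock: 12.5
ee_pos: [0.5239, -0.3266, 0.1149]
tool_rot: [0.33, 0.944, -0.0, -0.0]
contact_force: [0.5, 0.8, 0.7]
width: 0.797
```

Run:
```python
from h import *
plan([.5245,-.3265,.115],51.5,1)
im=eyes.capture('scene');save(cv2.resize(im[130:290,120:300],None,fx=4,fy=4),'s9.png')
```

```text
now [ 0.5239 -0.3266  0.1149] jaw 51.52 d [0.6 0.1 0.1] da -0.02 dist 0.6
{'dx': -0.4, 'dy': 0.5, 'dz': -0.1, 'yaw': 0.0003}
```

View pics/s9.png

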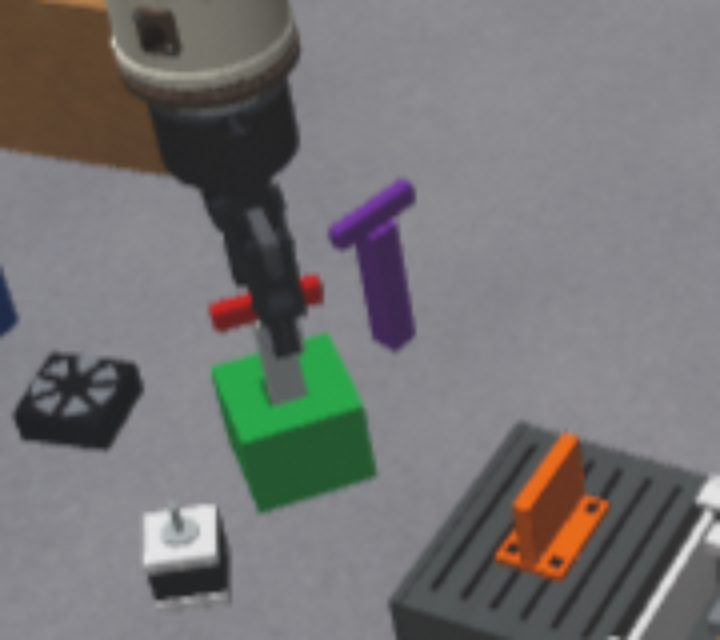

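The jaws straddle the bar at (268,300) in the crop. At this depth the tips would close on the wider shank, 11 mm below the bar, so I raise 11 mm and grip only the bar.

Call:
move_arm:
  series:
    - {"dx": 0,"dy": 0,"dz": -11,"yaw": 0,"grip": 0.8}
    - {"dx": 0,"dy": 0,"dz": 0,"yaw": 0,"grip": 0}
    - {"dx": 0,"dy": 0,"dz": 0,"yaw": 0,"grip": 0}
    - {"dx": 0,"dy": 0,"dz": 0,"yaw": 0,"grip": 0}
    - {"dx": 0,"dy": 0,"dz": 0,"yaw": 0,"grip": 0}

```text
clock: 12.97
ee_pos: [0.5238, -0.3266, 0.1255]
tool_rot: [0.33, 0.944, -0.0, 0.0]
contact_force: [-0.2, -0.3, -0.4]
width: 0.233
```

Call:
move_arm:
  series:
    - {"dx": 0,"dy": 0,"dz": 0,"yaw": 0,"grip": 0}
    - {"dx": 0,"dy": 0,"dz": 0,"yaw": 0,"grip": 0}
    - {"dx": 0,"dy": 0,"dz": 0,"yaw": 0,"grip": 0}
    - {"dx": 0,"dy": 0,"dz": 0,"yaw": 0,"grip": 0}

```text
clock: 13.3
ee_pos: [0.5242, -0.3268, 0.1263]
tool_rot: [0.33, 0.944, -0.0, 0.001]
contact_force: [-0.1, 0.5, 10.3]
width: 0.119
```

Run:
```python
from h import *
s=st();print(s['ft_torque'])
im=eyes.capture('scene');save(cv2.resize(im[130:290,120:300],None,fx=4,fy=4),'s10.png')
```

```text
t 13.3 tcp [ 0.5242 -0.3268  0.1263] R [[-0.783, 0.622, 0.001], [0.622, 0.783, -0.001], [-0.002, 0.0, -1.0]] F [-0.1  0.5 10.3] w 0.119 q [-0.682  0.297  1.491  0.     1.352 -1.581]
[ 0.22911011 -0.0810733   0.04272649]
```

View pics/s10.png

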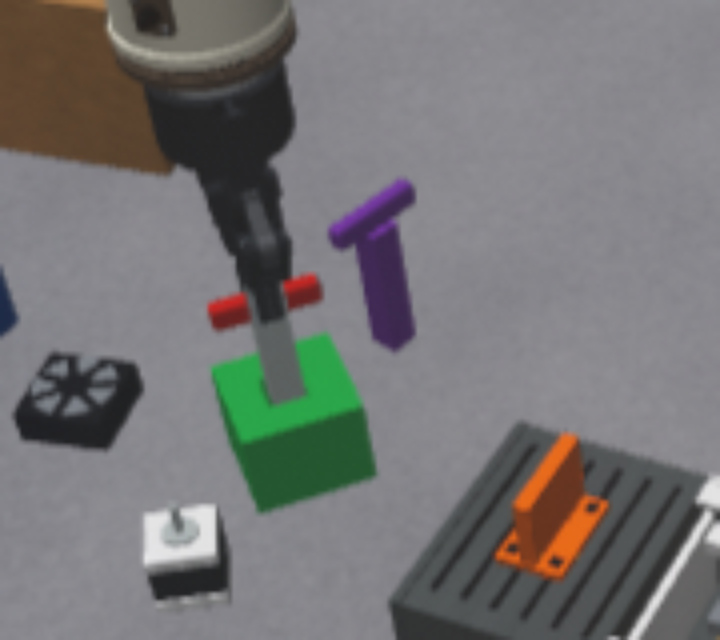

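The bar is held between the pads (width 0.119, about 12 mm). Lifting out of the stand.

Call:
move_arm:
  series:
    - {"dx": 0,"dy": 0,"dz": 0,"yaw": 0,"grip": 0}
    - {"dx": 0,"dy": 0,"dz": -10,"yaw": 0,"grip": 0}
    - {"dx": 0,"dy": 0,"dz": -20,"yaw": 0,"grip": 0}
    - {"dx": 0,"dy": 0,"dz": -25,"yaw": 0,"grip": 0}
    - {"dx": 0,"dy": 0,"dz": -30,"yaw": 0,"grip": 0}

```text
clock: 13.77
ee_pos: [0.5232, -0.3262, 0.2103]
tool_rot: [0.33, 0.944, 0.0, -0.001]
contact_force: [0.1, -0.3, -1.5]
width: 0.115
```

Call:
move_arm:
  series:
    - {"dx": 0,"dy": 0,"dz": -30,"yaw": 0,"grip": 0}
    - {"dx": 0,"dy": 0,"dz": -25,"yaw": 0,"grip": 0}
    - {"dx": 0,"dy": 0,"dz": -10,"yaw": 0,"grip": 0}
    - {"dx": 0,"dy": 0,"dz": 0,"yaw": 0,"grip": 0}

```text
clock: 14.1
ee_pos: [0.5242, -0.3269, 0.2777]
tool_rot: [0.33, 0.944, -0.001, 0.002]
contact_force: [0.6, -0.4, -1.3]
width: 0.117
```

Run:
```python
from h import *
s=st();print(s['ft_torque'])
im=eyes.capture('scene');save(cv2.resize(im[80:290,100:340],None,fx=3,fy=3),'s11.png')
plan([.576,.0183,.275],93,14)
```

```text
t 14.1 tcp [ 0.5242 -0.3269  0.2777] R [[-0.783, 0.622, 0.003], [0.622, 0.783, -0.002], [-0.003, -0.0, -1.0]] F [ 0.6 -0.4 -1.3] w 0.117 q [-0.682  0.229  1.268 -0.     1.641 -1.581]
[-0.04342989 -0.00657598  0.01082173]
now [ 0.5238 -0.3267  0.2753] jaw 51.51 d [ 5.22e+01  3.45e+02 -3.00e-01] da 41.49 dist 348.9
{'dx': 12.4, 'dy': 21.6, 'dz': 0.0, 'yaw': -0.0517}
{'dx': 11.3, 'dy': 22.2, 'dz': 0.0, 'yaw': -0.0517}
{'dx': 10.1, 'dy': 22.8, 'dz': 0.0, 'yaw': -0.0517}
{'dx': 8.9, 'dy': 23.3, 'dz': 0.0, 'yaw': -0.0517}
{'dx': 7.7, 'dy': 23.7, 'dz': 0.0, 'yaw': -0.0517}
{'dx': 6.5, 'dy': 24.1, 'dz': 0.0, 'yaw': -0.0517}
{'dx': 5.2, 'dy': 24.4, 'dz': 0.0, 'yaw': -0.0517}
{'dx': 4.0, 'dy': 24.6, 'dz': 0.0, 'yaw': -0.0517}
{'dx': 2.7, 'dy': 24.8, 'dz': 0.0, 'yaw': -0.0517}
{'dx': 1.4, 'dy': 24.9, 'dz': 0.0, 'yaw': -0.0517}
{'dx': 0.1, 'dy': 24.9, 'dz': 0.0, 'yaw': -0.0517}
{'dx': -1.2, 'dy': 24.9, 'dz': 0.0, 'yaw': -0.0517}
{'dx': -2.5, 'dy': 24.8, 'dz': 0.0, 'yaw': -0.0517}
{'dx': -3.7, 'dy': 24.6, 'dz': 0.0, 'yaw': -0.0517}
```

View pics/s11.png

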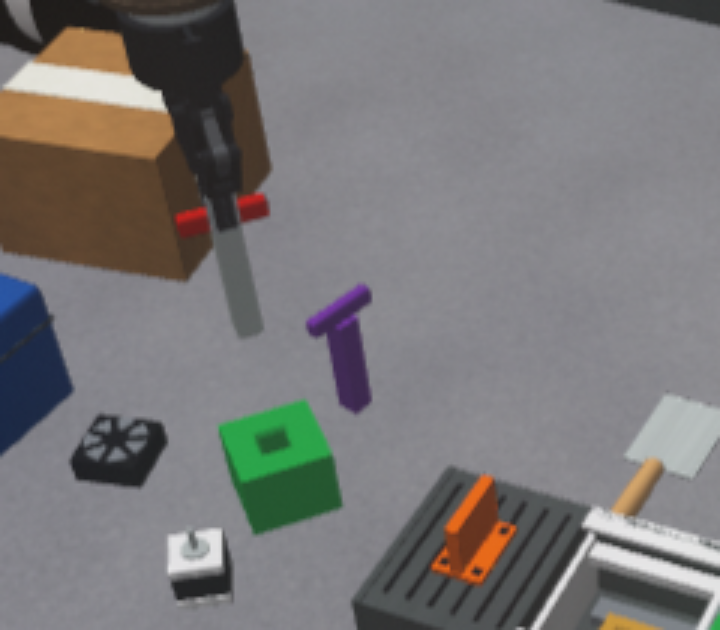

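The key is out of the stand and hangs straight, foot at (248,330) in the crop. Carrying it over the socket.

Call:
move_arm:
  series:
    - {"dx": 12,"dy": 22,"dz": 0,"yaw": -0.052,"grip": 0}
    - {"dx": 11,"dy": 22,"dz": 0,"yaw": -0.052,"grip": 0}
    - {"dx": 10,"dy": 23,"dz": 0,"yaw": -0.052,"grip": 0}
    - {"dx": 9,"dy": 23,"dz": 0,"yaw": -0.052,"grip": 0}
    - {"dx": 8,"dy": 24,"dz": 0,"yaw": -0.052,"grip": 0}

```text
clock: 14.57
ee_pos: [0.5424, -0.202, 0.2727]
tool_rot: [0.203, 0.979, 0.0, -0.002]
contact_force: [-0.3, -0.6, -2.2]
width: 0.118
```

Call:
move_arm:
  series:
    - {"dx": 6,"dy": 24,"dz": 0,"yaw": -0.052,"grip": 0}
    - {"dx": 5,"dy": 24,"dz": 0,"yaw": -0.052,"grip": 0}
    - {"dx": 4,"dy": 25,"dz": 0,"yaw": -0.052,"grip": 0}
    - {"dx": 3,"dy": 25,"dz": 0,"yaw": -0.052,"grip": 0}
    - {"dx": 1,"dy": 25,"dz": 0,"yaw": -0.052,"grip": 0}

```text
clock: 14.98
ee_pos: [0.5615, -0.0787, 0.2728]
tool_rot: [0.075, 0.997, 0.0, -0.002]
contact_force: [0.2, 0.2, -1.5]
width: 0.118
```

Call:
move_arm:
  series:
    - {"dx": 0,"dy": 25,"dz": 0,"yaw": -0.052,"grip": 0}
    - {"dx": -1,"dy": 25,"dz": 0,"yaw": -0.052,"grip": 0}
    - {"dx": -2,"dy": 25,"dz": 0,"yaw": -0.052,"grip": 0}
    - {"dx": -4,"dy": 20,"dz": 0,"yaw": -0.052,"grip": 0}
    - {"dx": 0,"dy": 0,"dz": 0,"yaw": 0,"grip": 0}

```text
clock: 15.4
ee_pos: [0.5762, 0.0176, 0.2728]
tool_rot: [-0.031, 1.0, 0.001, -0.002]
contact_force: [0.4, 0.1, -1.1]
width: 0.116
```

Call:
move_arm:
  series:
    - {"dx": 0,"dy": 0,"dz": 15,"yaw": 0,"grip": 0}
    - {"dx": 0,"dy": 0,"dz": 20,"yaw": 0,"grip": 0}
    - {"dx": 0,"dy": 0,"dz": 0,"yaw": 0,"grip": 0}
    - {"dx": 0,"dy": 0,"dz": 0,"yaw": 0,"grip": 0}

```text
clock: 15.73
ee_pos: [0.5756, 0.0142, 0.2384]
tool_rot: [-0.028, 1.0, 0.0, -0.002]
contact_force: [0.3, -0.6, -1.4]
width: 0.12
```

Run:
```python
from h import *
s=st()
im=eyes.capture('scene');save(cv2.resize(im[170:350,200:410],None,fx=3.5,fy=3.5),'s12.png')
im=eyes.capture('top');save(cv2.resize(im[170:270,260:400],None,fx=5,fy=5),'t12.png')
plan([.576,.0183,.2],93,1)
```

```text
t 15.733 tcp [0.5756 0.0142 0.2384] R [[-0.998, -0.056, -0.004], [-0.056, 0.998, 0.0], [0.004, 0.001, -1.0]] F [ 0.3 -0.6 -1.4] w 0.12 q [-0.109  0.155  1.434 -0.     1.556 -1.736]
now [0.5764 0.0141 0.2405] jaw 93.19 d [ -0.4   4.2 -40.5] da -0.19 dist 40.8
{'dx': 0.2, 'dy': 4.3, 'dz': 40.5, 'yaw': 0.0034}
```

View pics/s12.png

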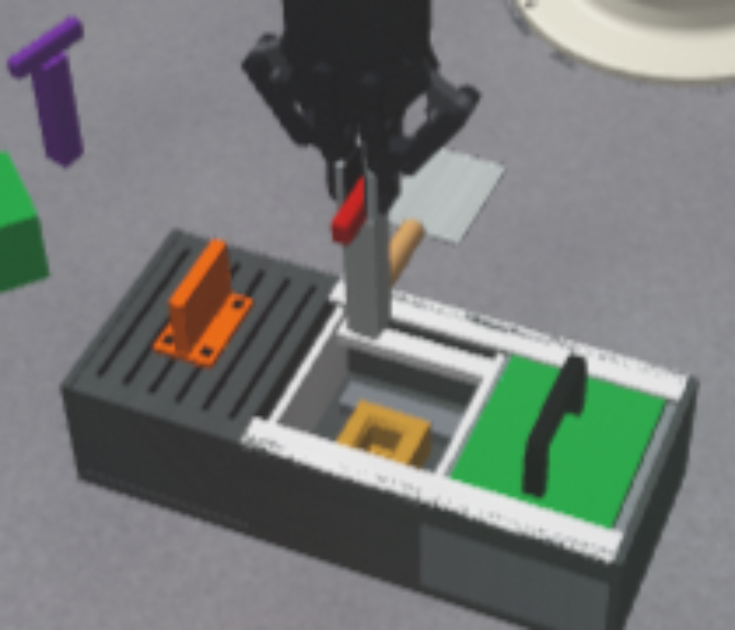

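The key hangs above the bay at (368,335) in the crop. Bringing its foot to just above the socket and checking alignment.

Call:
move_arm:
  series:
    - {"dx": 0,"dy": 4,"dz": 20,"yaw": 0,"grip": 0}
    - {"dx": 0,"dy": 0,"dz": 25,"yaw": 0,"grip": 0}
    - {"dx": 0,"dy": 0,"dz": 25,"yaw": 0,"grip": 0}
    - {"dx": 0,"dy": 0,"dz": 15,"yaw": 0,"grip": 0}
    - {"dx": 0,"dy": 0,"dz": 0,"yaw": 0,"grip": 0}

```text
clock: 16.25
ee_pos: [0.5752, 0.0182, 0.1528]
tool_rot: [-0.028, 1.0, 0.0, -0.002]
contact_force: [0.2, 0.9, -3.2]
width: 0.121
```

Call:
move_arm:
  series:
    - {"dx": 0,"dy": 0,"dz": 0,"yaw": 0,"grip": 0}
    - {"dx": 0,"dy": 0,"dz": 0,"yaw": 0,"grip": 0}

```text
clock: 16.42
ee_pos: [0.5769, 0.0181, 0.1571]
tool_rot: [-0.028, 1.0, -0.0, 0.001]
contact_force: [0.1, 0.5, -0.8]
width: 0.116
```

Run:
```python
from h import *
s=st()
im=eyes.capture('scene');save(cv2.resize(im[230:330,260:360],None,fx=6,fy=6,interpolation=3),'s13.png')
plan([.576,.0183,.148],93,1)
```

```text
t 16.417 tcp [0.5769 0.0181 0.1571] R [[-0.998, -0.056, 0.002], [-0.056, 0.998, -0.0], [-0.002, -0.0, -1.0]] F [ 0.1  0.5 -0.8] w 0.116 q [-0.102  0.194  1.554 -0.     1.391 -1.729]
now [0.577  0.0182 0.1572] jaw 93.21 d [-1.   0.1 -9.2] da -0.21 dist 9.2
{'dx': 1.0, 'dy': 0.2, 'dz': 9.2, 'yaw': 0.0037}
```

View pics/s13.png

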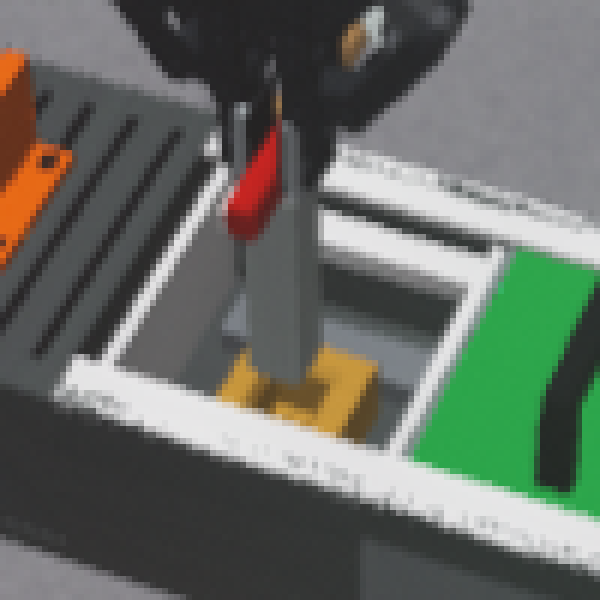

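Run:
```python
from h import *
f=lambda P:((proj('scene',P)-[260,230]+.4)*6).round(0).tolist()
print(f([[.577,.018,.051],[.576,.0183,.038]]))
def sq(c,a,h,z): 
    a=np.radians(a);return [[c[0]+h*(np.cos(a)*i-np.sin(a)*j),c[1]+h*(np.sin(a)*i+np.cos(a)*j),z] for i,j in((1,1),(1,-1),(-1,-1),(-1,1))]
print('foot',f(sq((.577,.018),3.2,.0075,.051)),'shank low',f(sq((.577,.018),3.2,.01,.055)));print('block',f(sq((.576,.0183),3,.024,.038)));print('hole',f(sq((.576,.0183),3,.0112,.038)))
```

```text
[[291.0, 367.0], [294.0, 389.0]]
foot [[302.0, 388.0], [264.0, 375.0], [281.0, 346.0], [318.0, 358.0]] shank low [[305.0, 387.0], [254.0, 371.0], [277.0, 332.0], [327.0, 348.0]]
block [[328.0, 456.0], [206.0, 416.0], [261.0, 324.0], [380.0, 362.0]]
hole [[310.0, 420.0], [253.0, 401.0], [278.0, 358.0], [334.0, 376.0]]
```

Run:
```python
from h import *
im=eyes.capture('scene')
x0,y0,k=285,250,14
a=cv2.resize(im[250:305,285:335],None,fx=k,fy=k,interpolation=cv2.INTER_NEAREST)[:,:,::-1].copy()
a=cv2.convertScaleAbs(a,alpha=1.4)
s=sensors.get_state();p=s['ee_pos'];print(p)
def sq(c,a,h,z): 
    a=np.radians(a);return np.array([[c[0]+h*(np.cos(a)*i-np.sin(a)*j),c[1]+h*(np.sin(a)*i+np.cos(a)*j),z] for i,j in((1,1),(1,-1),(-1,-1),(-1,1))])
def poly(P,c):
    q=np.round((proj('scene',P)-[x0,y0]+.5)*k).astype(int);cv2.polylines(a,[q],True,c,1);return q
zf=p[2]-.1063
l=poly(sq(p,3.2,.01,zf+.004),(0,0,255));u=poly(sq(p,3.2,.01,zf+.098),(0,0,255))
for i in range(4): cv2.line(a,tuple(map(int,l[i])),tuple(map(int,u[i])),(0,0,255),1)
poly(sq(p,3.2,.0075,zf),(255,255,0))
poly(sq((.576,.0183),3,.024,.038),(0,255,0));poly(sq((.576,.0183),3,.0112,.038),(0,255,0))
cv2.imwrite('pics/ov13.png',a)
```

```text
[0.57690189 0.01816951 0.15702673]
```

View pics/ov13.png

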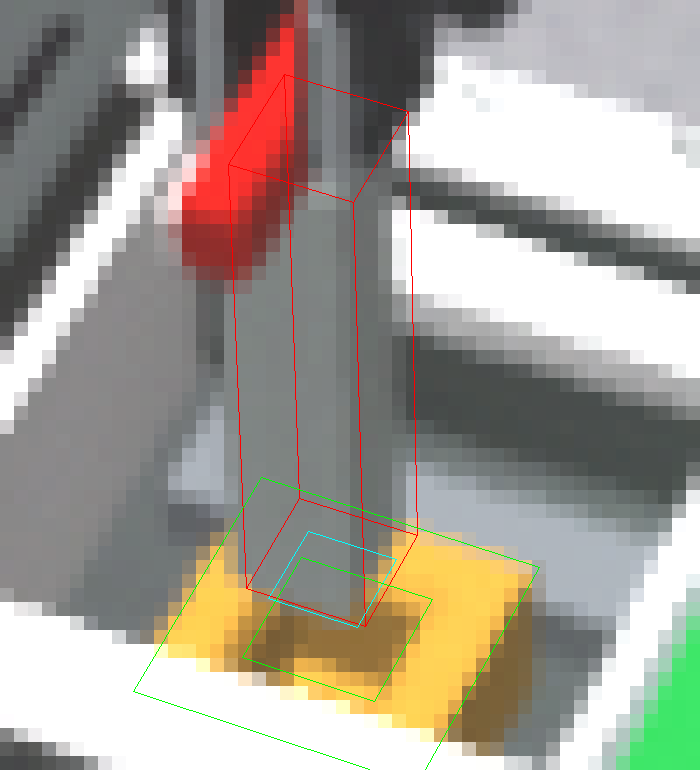

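In the overlay the shank sits about 0.8 px (1.5 mm) to the left (−y) of the predicted position, while the hole matches. That is within the chamfer's capture, so I shift by +1 mm and insert slowly.

Call:
move_arm:
  series:
    - {"dx": 1,"dy": 1,"dz": 6,"yaw": 0,"grip": 0}
    - {"dx": 0,"dy": 0,"dz": 6,"yaw": 0,"grip": 0}
    - {"dx": 0,"dy": 0,"dz": 5,"yaw": 0,"grip": 0}
    - {"dx": 0,"dy": 0,"dz": 3,"yaw": 0,"grip": 0}
    - {"dx": 0,"dy": 0,"dz": 0,"yaw": 0,"grip": 0}

```text
clock: 16.93
ee_pos: [0.5752, 0.0193, 0.1346]
tool_rot: [-0.028, 1.0, -0.0, 0.0]
contact_force: [3.5, 0.4, -4.2]
width: 0.12
```

Run:
```python
from h import *
s=st();print(s['ft_torque'])
```

```text
t 16.933 tcp [0.5752 0.0193 0.1346] R [[-0.998, -0.056, 0.0], [-0.056, 0.998, -0.0], [-0.0, -0.0, -1.0]] F [ 3.5  0.4 -4.2] w 0.12 q [-0.1    0.208  1.585 -0.     1.349 -1.727]
[ 0.00799396 -0.89640931 -0.03081312]
```

It is in about 10 mm with 3.5 N sideways. Nudging +x slightly and continuing.

Call:
move_arm:
  series:
    - {"dx": -1,"dy": 0,"dz": 4,"yaw": 0,"grip": 0}
    - {"dx": 0,"dy": 0,"dz": 4,"yaw": 0,"grip": 0}
    - {"dx": 0,"dy": 0,"dz": 3,"yaw": 0,"grip": 0}
    - {"dx": 0,"dy": 0,"dz": 0,"yaw": 0,"grip": 0}

```text
clock: 17.27
ee_pos: [0.5758, 0.0193, 0.1233]
tool_rot: [-0.028, 1.0, 0.0, -0.001]
contact_force: [1.9, 0.2, -3.5]
width: 0.12
```

Call:
move_arm:
  series:
    - {"dx": 0,"dy": 0,"dz": 2,"yaw": 0,"grip": 0}
    - {"dx": 0,"dy": 0,"dz": 1,"yaw": 0,"grip": 0}
    - {"dx": 0,"dy": 0,"dz": 0,"yaw": 0,"grip": 0}

```text
clock: 17.52
ee_pos: [0.576, 0.0193, 0.121]
tool_rot: [-0.028, 1.0, -0.0, -0.0]
contact_force: [0.9, -0.1, -0.8]
width: 0.121
```

Call:
move_arm:
  series:
    - {"dx": 0,"dy": 0,"dz": 1,"yaw": 0,"grip": 0}
    - {"dx": 0,"dy": 0,"dz": 0,"yaw": 0,"grip": 0}

```text
clock: 17.68
ee_pos: [0.5762, 0.0193, 0.1205]
tool_rot: [-0.028, 1.0, -0.0, 0.0]
contact_force: [-0.8, -0.8, -2.0]
width: 0.123
```

Call:
move_arm:
  series:
    - {"dx": 0,"dy": 0,"dz": 1,"yaw": 0,"grip": 0}
    - {"dx": 0,"dy": 0,"dz": 0,"yaw": 0,"grip": 0}

```text
clock: 17.85
ee_pos: [0.5765, 0.0193, 0.1203]
tool_rot: [-0.028, 1.0, -0.0, 0.001]
contact_force: [-1.1, -0.3, 8.6]
width: 0.115
```

Run:
```python
from h import *
s=st();print(s['ft_torque'])
im=eyes.capture('scene');save(cv2.resize(im[230:330,260:360],None,fx=6,fy=6,interpolation=3),'s14.png')
```

```text
t 17.85 tcp [0.5765 0.0193 0.1203] R [[-0.998, -0.056, 0.001], [-0.056, 0.998, -0.0], [-0.001, -0.0, -1.0]] F [-1.1 -0.3  8.6] w 0.115 q [-0.1    0.221  1.599 -0.     1.32  -1.727]
[0.01887324 0.44358525 0.00047153]
```

View pics/s14.png

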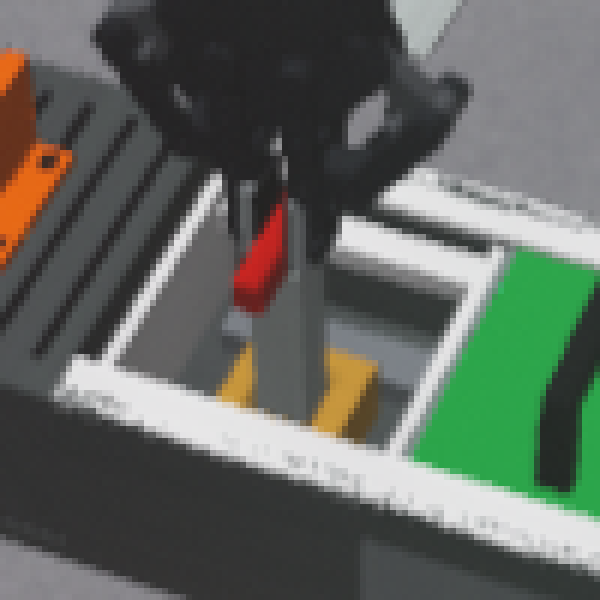

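Seated: 8.6 N upward with the TCP at 0.1203, which matches a foot height of 14 mm. Turning clockwise with positive yaw.

Call:
move_arm:
  series:
    - {"dx": 0,"dy": 0,"dz": 0,"yaw": 0.08,"grip": 0}
    - {"dx": 0,"dy": 0,"dz": 0,"yaw": 0.1,"grip": 0}
    - {"dx": 0,"dy": 0,"dz": 0,"yaw": 0.1,"grip": 0}
    - {"dx": 0,"dy": 0,"dz": 0,"yaw": 0.1,"grip": 0}
    - {"dx": 0,"dy": 0,"dz": 0,"yaw": 0.1,"grip": 0}

```text
clock: 18.32
ee_pos: [0.5767, 0.0194, 0.1203]
tool_rot: [0.213, 0.977, 0.0, 0.001]
contact_force: [0.1, 1.2, 8.1]
width: 0.118
```

Run:
```python
from h import *
s=st();print(s['ft_torque']);plan(s['ee_pos'],93.2,1)
```

```text
t 18.317 tcp [0.5767 0.0194 0.1203] R [[-0.91, 0.416, 0.002], [0.416, 0.91, -0.0], [-0.002, 0.001, -1.0]] F [0.1 1.2 8.1] w 0.118 q [-0.1    0.221  1.599  0.     1.319 -1.242]
[ 0.2673428  -0.03708963  0.12891635]
now [0.5767 0.0194 0.1203] jaw 65.44 d [0. 0. 0.] da 27.76 dist 0.0
{'dx': 0.0, 'dy': 0.0, 'dz': -0.0, 'yaw': -0.4845}
```

Call:
move_arm:
  series:
    - {"dx": 0,"dy": 0,"dz": 0,"yaw": 0.1,"grip": 0}
    - {"dx": 0,"dy": 0,"dz": 0,"yaw": 0.1,"grip": 0}
    - {"dx": 0,"dy": 0,"dz": 0,"yaw": 0.1,"grip": 0}
    - {"dx": 0,"dy": 0,"dz": 0,"yaw": 0.1,"grip": 0}
    - {"dx": 0,"dy": 0,"dz": 0,"yaw": 0.1,"grip": 0}

```text
clock: 18.73
ee_pos: [0.5766, 0.0193, 0.1203]
tool_rot: [0.448, 0.894, 0.0, 0.001]
contact_force: [-1.1, 1.3, 8.9]
width: 0.119
```

Call:
move_arm:
  series:
    - {"dx": 0,"dy": 0,"dz": 0,"yaw": 0.1,"grip": 0}
    - {"dx": 0,"dy": 0,"dz": 0,"yaw": 0.08,"grip": 0}
    - {"dx": 0,"dy": 0,"dz": 0,"yaw": 0.06,"grip": 0}
    - {"dx": 0,"dy": 0,"dz": 0,"yaw": 0.04,"grip": 0}
    - {"dx": 0,"dy": 0,"dz": 0,"yaw": 0,"grip": 0}

```text
clock: 19.15
ee_pos: [0.5765, 0.0194, 0.1203]
tool_rot: [0.567, 0.823, 0.0, 0.001]
contact_force: [-1.9, 1.2, 8.7]
width: 0.118
```

Run:
```python
from h import *
s=st();print(s['ft_torque']);plan(s['ee_pos'],93.2,1)
```

```text
t 19.15 tcp [0.5765 0.0194 0.1203] R [[-0.356, 0.934, 0.001], [0.934, 0.356, -0.0], [-0.001, 0.001, -1.0]] F [-1.9  1.2  8.7] w 0.118 q [-0.1    0.221  1.6   -0.     1.32  -0.464]
[0.13716168 0.41573402 0.04949081]
now [0.5765 0.0194 0.1203] jaw 20.87 d [0. 0. 0.] da 72.33 dist 0.0
{'dx': 0.0, 'dy': 0.0, 'dz': -0.0, 'yaw': -1.2625}
```

Turned 1.26 rad. From here in small steps, watching the torque for the stop.

Call:
move_arm:
  series:
    - {"dx": 0,"dy": 0,"dz": 0,"yaw": 0.04,"grip": 0}
    - {"dx": 0,"dy": 0,"dz": 0,"yaw": 0.04,"grip": 0}
    - {"dx": 0,"dy": 0,"dz": 0,"yaw": 0,"grip": 0}

```text
clock: 19.4
ee_pos: [0.5765, 0.0194, 0.1203]
tool_rot: [0.6, 0.8, 0.0, 0.001]
contact_force: [-1.9, 1.6, 9.8]
width: 0.119
```

Run:
```python
from h import *
s=st();print(s['ft_torque']);plan(s['ee_pos'],93.2,1)
```

```text
t 19.4 tcp [0.5765 0.0194 0.1203] R [[-0.281, 0.96, 0.001], [0.96, 0.281, -0.0], [-0.0, 0.001, -1.0]] F [-1.9  1.6  9.8] w 0.119 q [-0.1    0.221  1.6    0.     1.32  -0.384]
[0.14349741 0.4536595  0.07319598]
now [0.5765 0.0194 0.1203] jaw 16.29 d [0. 0. 0.] da 76.91 dist 0.0
{'dx': 0.0, 'dy': 0.0, 'dz': -0.0, 'yaw': -1.3423}
```

Call:
move_arm:
  series:
    - {"dx": 0,"dy": 0,"dz": 0,"yaw": 0.04,"grip": 0}
    - {"dx": 0,"dy": 0,"dz": 0,"yaw": 0.04,"grip": 0}
    - {"dx": 0,"dy": 0,"dz": 0,"yaw": 0,"grip": 0}

```text
clock: 19.65
ee_pos: [0.5764, 0.0193, 0.1203]
tool_rot: [0.631, 0.776, 0.0, 0.0]
contact_force: [-2.3, 1.3, 10.1]
width: 0.119
```

Run:
```python
from h import *
s=st();print(s['ft_torque']);plan(s['ee_pos'],93.2,1)
```

```text
t 19.65 tcp [0.5764 0.0193 0.1203] R [[-0.203, 0.979, 0.001], [0.979, 0.203, -0.0], [-0.0, 0.001, -1.0]] F [-2.3  1.3 10.1] w 0.119 q [-0.1    0.221  1.6   -0.     1.32  -0.304]
[0.19972802 0.5649889  0.04665449]
now [0.5764 0.0193 0.1203] jaw 11.71 d [0. 0. 0.] da 81.49 dist 0.0
{'dx': 0.0, 'dy': 0.0, 'dz': -0.0, 'yaw': -1.4223}
```

Call:
move_arm:
  series:
    - {"dx": 0,"dy": 0,"dz": 0,"yaw": 0.04,"grip": 0}
    - {"dx": 0,"dy": 0,"dz": 0,"yaw": 0.04,"grip": 0}
    - {"dx": 0,"dy": 0,"dz": 0,"yaw": 0,"grip": 0}

```text
clock: 19.9
ee_pos: [0.5765, 0.0195, 0.1203]
tool_rot: [0.662, 0.75, 0.0, 0.001]
contact_force: [-1.4, 1.8, 8.4]
width: 0.118
```

Run:
```python
from h import *
s=st();print(s['ft_torque']);plan(s['ee_pos'],93.2,1)
im=eyes.capture('scene');save(cv2.resize(im[230:330,260:360],None,fx=6,fy=6,interpolation=3),'s15.png')
```

```text
t 19.9 tcp [0.5765 0.0195 0.1203] R [[-0.125, 0.992, 0.001], [0.992, 0.125, -0.0], [-0.0, 0.001, -1.0]] F [-1.4  1.8  8.4] w 0.118 q [-0.1    0.221  1.6    0.     1.32  -0.225]
[0.30655345 0.42829788 0.92005428]
now [0.5765 0.0195 0.1203] jaw 7.17 d [0. 0. 0.] da 86.03 dist 0.0
{'dx': 0.0, 'dy': 0.0, 'dz': -0.0, 'yaw': -1.5016}
```

View pics/s15.png

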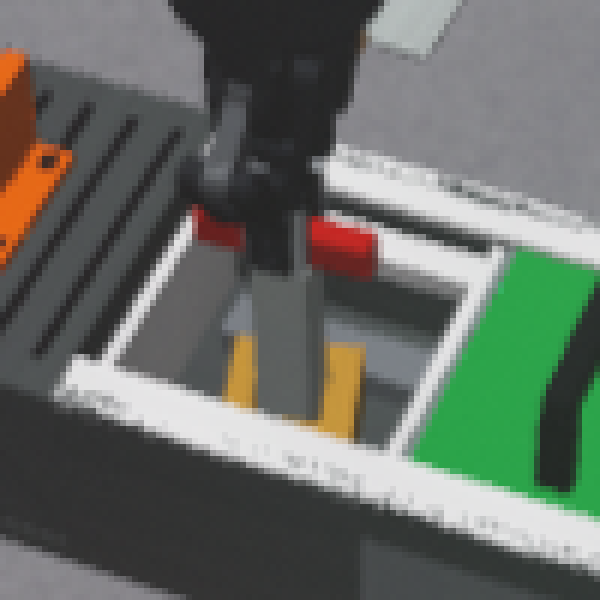

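Torque jumped to 0.92 N m, so the stop is reached. One small confirming step, then release and retreat.

Call:
move_arm:
  series:
    - {"dx": 0,"dy": 0,"dz": 0,"yaw": 0.02,"grip": 0}
    - {"dx": 0,"dy": 0,"dz": 0,"yaw": 0,"grip": 0}

```text
clock: 20.12
ee_pos: [0.5765, 0.0194, 0.1203]
tool_rot: [0.668, 0.744, 0.0, 0.001]
contact_force: [-2.5, 0.6, 9.7]
width: 0.119
```

Run:
```python
from h import *
s=st();print(s['ft_torque'])
```

```text
t 20.117 tcp [0.5765 0.0194 0.1203] R [[-0.107, 0.994, 0.001], [0.994, 0.107, -0.0], [-0.0, 0.001, -1.0]] F [-2.5  0.6  9.7] w 0.119 q [-0.1    0.221  1.599 -0.     1.32  -0.207]
[0.20836421 0.37902612 1.1565903 ]
```

Call:
move_arm:
  series:
    - {"dx": 0,"dy": 0,"dz": 0,"yaw": 0,"grip": 0.4}
    - {"dx": 0,"dy": 0,"dz": 0,"yaw": 0,"grip": 0.4}
    - {"dx": 0,"dy": 0,"dz": 0,"yaw": 0,"grip": 0.4}
    - {"dx": 0,"dy": 0,"dz": 0,"yaw": 0,"grip": 0.5}
    - {"dx": 0,"dy": 0,"dz": -10,"yaw": 0,"grip": 0.5}

```text
clock: 20.53
ee_pos: [0.5753, 0.0193, 0.1278]
tool_rot: [0.668, 0.744, -0.001, -0.001]
contact_force: [-0.8, 0.1, -1.2]
width: 0.5
```

Call:
move_arm:
  series:
    - {"dx": 0,"dy": 0,"dz": -25,"yaw": 0,"grip": 0.5}
    - {"dx": 0,"dy": 0,"dz": -40,"yaw": 0,"grip": 0.5}
    - {"dx": 0,"dy": 0,"dz": -40,"yaw": 0,"grip": 0.5}
    - {"dx": 0,"dy": 0,"dz": -40,"yaw": 0,"grip": 0.5}
    - {"dx": 0,"dy": 0,"dz": -10,"yaw": 0,"grip": 0.5}

```text
clock: 20.95
ee_pos: [0.577, 0.0192, 0.2918]
tool_rot: [0.668, 0.744, 0.002, 0.003]
contact_force: [-0.0, -1.1, 0.1]
width: 0.5
```

Run:
```python
from h import *
s=st()
im=eyes.capture('scene');save(im,'s16.png');save(cv2.resize(im[230:330,220:400],None,fx=4.4,fy=4.4,interpolation=3),'s16c.png')
```

```text
t 20.95 tcp [0.577  0.0192 0.2918] R [[-0.107, 0.994, 0.008], [0.994, 0.107, -0.001], [-0.002, 0.008, -1.0]] F [-0.  -1.1  0.1] w 0.5 q [-0.1    0.138  1.346 -0.     1.649 -0.207]
```

View pics/s16.png

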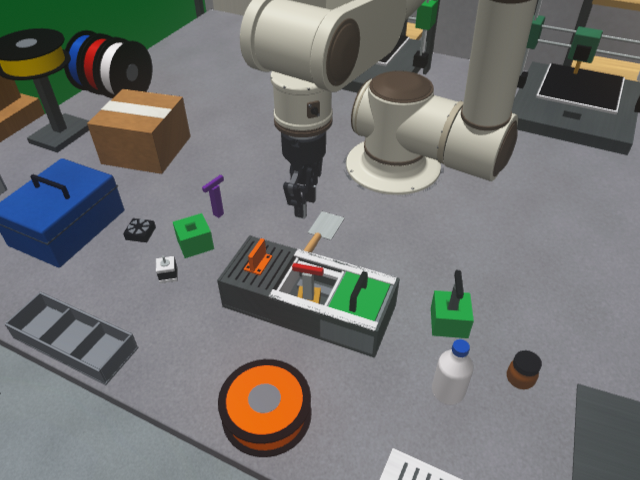

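View pics/s16c.png

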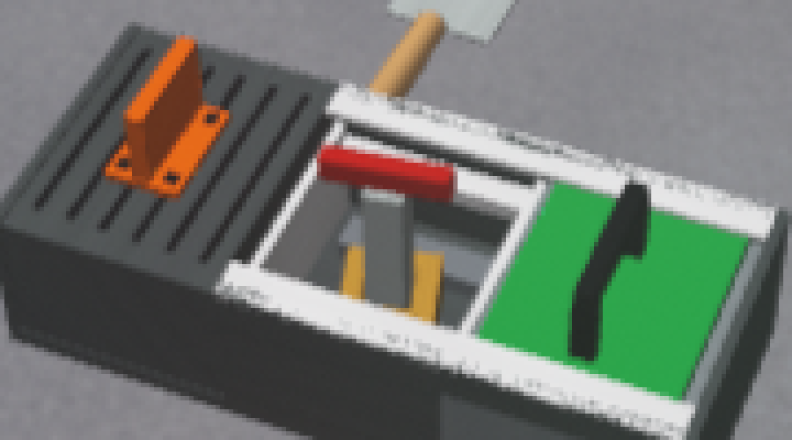

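The final picture shows:
- **Bracket:** upright on the cover at (258,258).
- **Hatch:** flat on the slideway at (360,295).
- **Key:** upright in the socket at (308,270).
- **Bystanders:** the bystanders in view and the purple look-alike look where they were, and the arm is clear.

Handing in.

Run:
```python
from h import *
print(ticket.hand_in());st()
```

```text
the job is handed in; nothing more can be done
None
the job is handed in; nothing more can be done
```

I handed the job in at about 21 s with every step done in the order asked. It gave no verdict.

- **Bracket:** it stands upright near the middle of the cover.
- **Hatch:** I lifted it 12 mm, slid it 115 mm by the arm's readings, and set it down on the slideway. The last picture shows it flat there. I didn't measure its final position separately with a camera.
- **Key:** I took the red key, not the purple look-alike. It bottomed in the socket at the expected height, with 8.6 N upward. I turned it clockwise until the moment rose from about 0.1 to 1.16 N m, so it reached the stop. I then let go, and it stays standing.
- **Disagreements:**
  - Just before insertion the camera showed the key about 1.5 mm off from the arm's reading. I shifted it 1 mm and it went in with no more than about 4 N sideways.
  - The arm turned about 1.52 rad in all, more than the 1.3 rad stop. I put that down to play in the socket and some wind-up at the stop.
- **Last check:** in the final picture, checked by eye, the bystanders in view look unmoved and the arm is clear of everything. The forces I read stayed at about 10 N or below.

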